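Stand a toppled tin up against the backboard and press it home

TASK

A rectangular metal tin has toppled and leans with its top end against the upright backboard. Without lifting it off the table, push its foot towards the board so that its top end slides up the board until the tin stands upright on its base, then slide it back, still standing, and press it home with a steady push of about 10 N (1 kg) for a second, so that its back is flush on the board. Feel your way: the board is only lightly fixed, so never let the tin press on it with more than about 15 N at any moment, and leave the things lying round about where they are.

Things in the scene. Friction and masses are not known exactly. Their poses are not given: they have to be found in the camera images.
- tin_center (a point): Centre (half-way up) of a closed bare-metal rectangular press-lid tin: 72 mm deep (along its x, front to back), 112 mm wide (its y), 170 mm tall (its z, foot to lid), 0.4 to 0.65 kg, too fat to grasp. At the start it leans 0.72 rad towards the backboard on its lower back edge, upper back edge on the board; the lower front edge, nearest the robot, hangs 47 mm up.
- tin: The same tin, point at the centre of its underside, same axes. It drops onto its base by itself once it leans by less than about 0.4 rad, and then stands some 40 mm short of the board. Table friction 0.5 to 0.7: pushing the tin foot-first or sliding it takes 2 to 8 N.
- backboard: Fixed upright board, 320 mm long, 210 mm high, faced with slick grey laminate (friction with the tin 0.2 to 0.3). Origin on its front face at table height, half-way along; x points into the board (away from the robot), y left along the face, z up. The front face is the plane x = 0. The leaning tin's y axis is parallel to it. Parked, the tin's centre is 36 mm in front of it (x = -0.036).
- tape: Bystander: squarish pocket tape measure, 32x79x67 mm, on the table to the right. Origin under its centre.
- reel: Bystander: small spool, 48 mm wide, 40 mm tall, to the right. Origin under its centre.
- case: Bystander: flat bit case 55x100x27 mm on the left. Origin under its centre.

How it is judged:
On the way, in this order (a step that is already met when the one before it is completed fails the run):
1. the tin is being righted with its top end pressed on the backboard: leaning less than 0.62 rad while it pushes on the board with more than 1.5 N (angle between tin's own z axis and vertical below 0.62 rad and contact force between tin and backboard above 1.5 N), for 0.05 s.
2. the tin stands upright (within 0.05 rad) (angle between tin's own z axis and vertical below 0.05 rad), for 0.3 s.
3. the standing tin is pressed home on the backboard with more than 4.5 N (angle between tin's own z axis and vertical below 0.03 rad and contact force between tin and backboard above 4.5 N), for 0.4 s.
At the end, for the whole second after the job is handed in: The tin stands upright on the table (within 0.03 rad), at rest, with its back within 2.5 mm of flush on the backboard and square to it within 0.04 rad (angle between tin's own z axis and vertical below 0.03 rad and height (world z) of tin below 0.004 m and x of tin_center in the frame of backboard above -0.0385 m and angle between the x axis of tin and the x axis of backboard, either way round below 0.04 rad and linear speed of tin below 0.01 m/s); the robot touches nothing.
It fails at once if the tin presses on the backboard with more than 17 N (contact force between tin and backboard above 17 N).
It fails at once if the tin is lifted off the table (height (world z) of tin above 0.045 m).
It fails at once if the tin is knocked right over (leans by more than 0.95 rad) (angle between tin's own z axis and vertical above 0.95 rad).
It fails at once if a bystander is moved by more than 15 mm (distance of any of tape, reel, case from where it was at the start of the episode above 0.015 m).
It also fails if it takes over 54 s, if anything falls off the work surface, if the arm or the gripper's body presses on something with over 40 N, if the wrist force passes 120 N, or if a joint passes its speed limit or range.

ROBOT

A 7-joint arm with a two-finger parallel gripper is mounted at the origin on a cart in front of the work surface, level with it; the furniture and walls round the work are solid. World frame = base frame: x ahead of the robot, y to its left, z up, the work surface at z = 0. Lengths are in m, angles in rad, forces in N, time in s.
With the tool pointing down it reaches from about 0.425 to 0.875 m from the base axis. Payload 4.7 kg.
Tool frame: the origin (TCP) lies on the centre line of the jaws, within the pads' length; the fingertips stand 14 mm ahead of it and the grasp point (between the pads) lies 5 mm behind it; z points along the fingers, y is the direction in which the jaws open and shut (so a half turn about z gives the same grasp; the last joint's range is limited). The gripper opens to 87 mm and grips with 3 to 60 N. Pads are 19 mm wide; open, the fingers measure 117 mm over their backs; the gripper's body (75 mm by 190 mm) begins 51 mm behind the grasp point.
Start: joints at [1.252, 0.321, -0.07, 1.45, 0.023, 1.371, -0.057], TCP at [0.212, -0.614, 0.215] pointing down, gripper open.
Joint ranges: [-2.86, 2.86], [-0.3, 2.09], [-1.38, 1.24], [0.06, 2.45], [-1.56, 4.7], [0.09, 2.05], [-2.69, 2.69]. Speed limits (rad/s): [2.57, 2.57, 3.14, 3.14, 3.14, 3.14, 3.14].

INTERFACE

Orientations are given as a rotation vector (axis times angle).
In Python, from bench import ctrl gives the robot as it stands. The module is installed in compiled form; this text tells all that it offers.
- The arm moves only by the tool step_arm, never from a script. Its argument "plan" is a list of rows, each a list of 3 entries, a list of its own where there are three numbers: the turn, a rotation vector about the tool's x, y, z in rad, then the shift along the tool's x, y, z in m, then the closure in counts, from 0 (fully open) to 255 (shut). In form: [[[rx, ry, rz], [x, y, z], hand], ...]. A call has exactly 10 rows; each row is the pose to reach, as a shift and turn from the pose commanded when the call began, along the tool's axes at that moment; what a row does not reach only later rows make up. A row lasts 1/8 s, in which the tool goes at most 62.5 mm and 10.7 degrees, less where a joint would pass 70% of its speed; a pose out of reach is approached as far as the arm can. A call with a gripper value outside its range is refused whole. The fingers move at their own pace and stop on an object; "squeeze" is the grip in N (left out, the last holds). Time passes only in rows, so rows that repeat a pose let the fingers close, or fill a call up. It gives the time, the measured TCP pose, the force and the opening at its end, in the units of the state.
- ctrl.get_state(): the state, without advancing time (a new reading comes with each control period).
- ctrl.get_image(name): name is "scene" or "top" or "wrist"; returns the picture (400x640x3 uint8, red, green, blue); there is no depth.
- ctrl.calibration(name): a dict with "fov_y" (degrees; the focal length in pixels is half the picture's height over the tangent of half this angle, whatever the lens; pixels are square), "cx", "cy" (the principal point, pixels), "rvec" (rotation vector, rad) and "tvec" (3), from world to camera coordinates, as OpenCV has them. Camera axes: x right, y down, z forward; pixel columns grow to the right and rows downward; lengths in m; the calibration is good to about 2 mm. A picture is of the moment at which its call begins: read the wrist's pose just before it. calibration takes no time and is no camera call; for the wrist camera it gives the pose at the moment of the call.
- ctrl.close_job(): hands the job in, once; it reports no verdict.
Trained networks look in the newest picture that a camera, given by its name, has taken for a name from the list of things; names that differ only in an ending like _2 or _b are one class to them, and where a whole thing is asked for, a point or a joint stands for the part that bears it (a point fixed in the world has none). Each returns a list of dicts, best first, with "score" (0 to 1); they miss things now and then, are a little off and sometimes report something else, mostly with a low value. They report only what shows in the picture. A call takes as long as a camera call.
- ctrl.cut_out(camera, label): "pixels" (400x640 bool, what is visible of it) and "rect" ([left, top, width, height] in pixels, round what is visible of it).
The state is a dict: "time": time; "joint_positions": joint angles; "qd": joint speeds; "joint_torque": joint torques, N m; "position": TCP position; "tool_rot": TCP orientation; "ft_force": force on the tool from outside, world axes, zero at the start; "torque": the same for the moment, N m; "grip_width": opening from 0.0 (shut) to 1.0 (fully open).
Only numpy, scipy, OpenCV 4.12 (cv2) and the standard library are available. Lean on these libraries where they do the work, as an engineer would, in place of code of your own. Each camera call takes 0.05 s, during which the arm holds its last target.

## Working session

There is one attempt and no reset: what is moved stays moved. The work goes in short steps, Python scripts to look and compute and a tool call to move; the robot and the scene stay as the last step left them, time stands still between calls to the robot, and variables do not carry over. Pictures are saved under pics/ and viewed, and the job is handed in when it is done.

Besides the shell and the picture viewer there is one more tool, called as name(argument=value, ...) on one line, values as JSON. step_arm: Moves the arm, as the interface text tells. Its arguments: {"type":"object","properties":{"plan":{"type":"array"},"squeeze":{"type":"number"}},"required":["plan"]}

```bash
ls; mkdir -p pics
python3 - <<'E'
from bench import ctrl
import cv2,numpy as np
s=ctrl.get_state()
for k,v in s.items(): print(k,np.round(v,4))
for n in ["scene","top"]:
    im=ctrl.get_image(n); cv2.imwrite(f"pics/{n}0.png",im[:,:,::-1]); print(n,ctrl.calibration(n))
    for l in ["tin","backboard","tape","reel","case"]:
        r=ctrl.cut_out(n,l); print(l,[(round(d["score"],2),d["rect"]) for d in r][:3])
        if r: np.save(f"{n}_{l}.npy",r[0]["pixels"])
print(ctrl.get_state()["time"])
E
```

```text
pics
time 0.0
joint_positions [ 1.2521  0.3218 -0.07    1.4517  0.0226  1.3708 -0.0569]
qd [ 0.0008  0.0007  0.0002 -0.0005 -0.0001 -0.0004 -0.0003]
joint_torque [ 1.60000e-03 -4.91289e+01 -4.02900e-01 -3.12528e+01 -6.39000e-02
  4.38000e-02  1.00000e-04]
position [ 0.2121 -0.6138  0.2138]
tool_rot [-3.0964e+00 -5.2000e-01  7.0000e-04]
ft_force [-0.0279  0.6014  0.1966]
torque [ 0.0018  0.0519 -0.0297]
grip_width 1.0002
scene {'fov_y': 46.07490244772446, 'cx': 318.8205567932728, 'cy': 198.8557286215384, 'rvec': array([ 2.42123873, -0.70435007,  0.2417319 ]), 'tvec': array([-0.5012924 ,  0.29685323,  1.40779797])}
tin [(0.59, [295.3, 159.4, 57.2, 67.1])]
backboard [(0.67, [324.3, 132.6, 70.4, 101.5])]
tape [(0.76, [336.0, 279.7, 28.8, 19.8])]
reel [(0.81, [391.6, 270.1, 15.3, 20.9])]
case [(0.75, [225.8, 139.0, 27.5, 29.6])]
top {'fov_y': 53.32382443904377, 'cx': 313.91477814083146, 'cy': 203.53871822708027, 'rvec': array([ 2.1102796 , -2.14105194,  0.18417233]), 'tvec': array([0.0096734 , 0.59180494, 1.21377099])}
tin [(0.89, [292.4, 168.2, 42.7, 57.9])]
backboard [(0.71, [267.7, 146.2, 114.5, 31.8])]
tape [(0.74, [183.9, 232.5, 33.8, 20.4]), (0.57, [405.3, 218.9, 15.9, 25.2])]
reel [(0.54, [412.1, 178.8, 15.7, 14.8])]
case [(0.97, [181.9, 233.0, 38.3, 20.2])]
0.6
```

View pics/scene0.png

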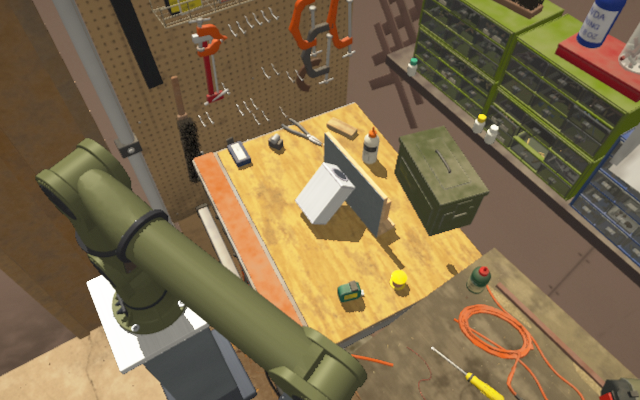

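View pics/top0.png

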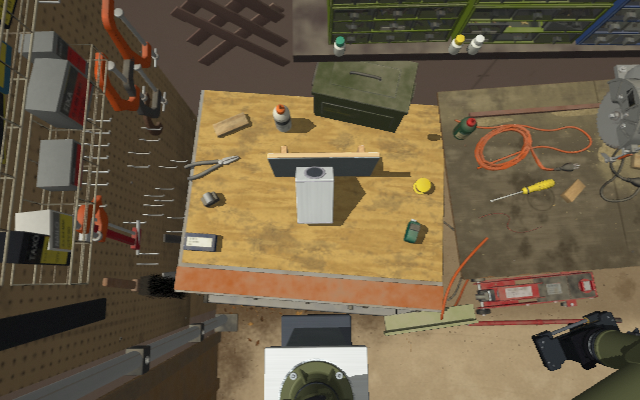

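Run:
```python
import cv2
a=cv2.imread("pics/scene0.png")[100:320,200:430]; cv2.imwrite("pics/scene0c.png",cv2.resize(a,None,fx=2.7,fy=2.7,interpolation=cv2.INTER_CUBIC))
a=cv2.imread("pics/top0.png")[120:280,170:440]; cv2.imwrite("pics/top0c.png",cv2.resize(a,None,fx=2.9,fy=2.9,interpolation=cv2.INTER_CUBIC))
```

```text
(no output)
```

View pics/scene0c.png

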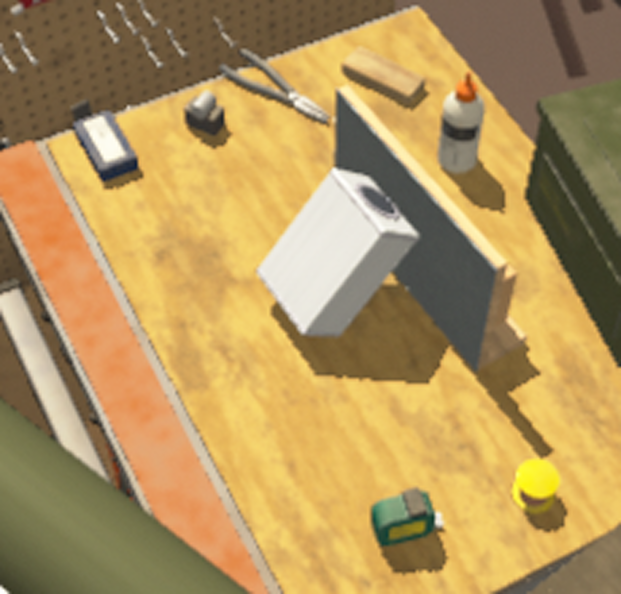

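View pics/top0c.png

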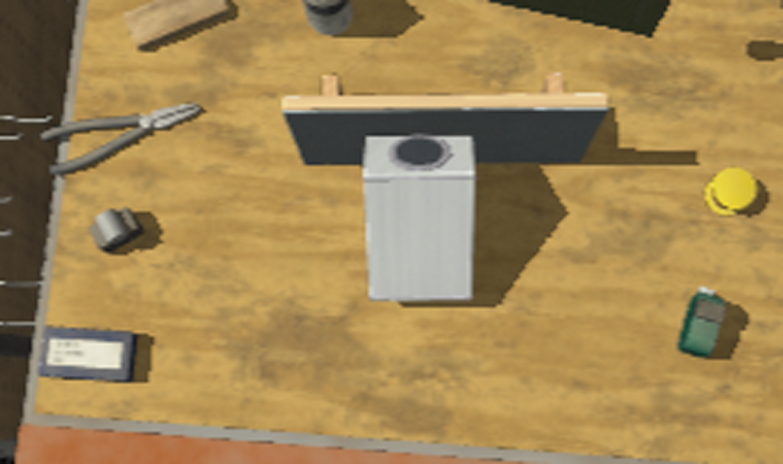

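```bash
cat > h.py <<'E'
from bench import ctrl
import cv2,numpy as np
from scipy.optimize import least_squares
def proj(cal,P):
    f=200/np.tan(np.radians(cal["fov_y"]/2)); K=np.array([[f,0,cal["cx"]],[0,f,cal["cy"]],[0,0,1]])
    return cv2.projectPoints(np.array(P,float).reshape(-1,1,3),cal["rvec"],cal["tvec"],K,None)[0][:,0]
def back(cal,uv,z):
    f=200/np.tan(np.radians(cal["fov_y"]/2)); R=cv2.Rodrigues(cal["rvec"])[0]; c=-R.T@cal["tvec"]
    d=R.T@np.array([(uv[0]-cal["cx"])/f,(uv[1]-cal["cy"])/f,1]); return c+d*(z-c[2])/d[2]
def b2w(p,bx,by,yaw):
    p=np.array(p,float); c,s=np.cos(yaw),np.sin(yaw)
    return np.stack([bx+c*p[:,0]-s*p[:,1],by+s*p[:,0]+c*p[:,1],p[:,2]],1)
def tin(a,y0,xb=None,h=.17):
    # corners in board frame: LBl LBr LFl LFr UBl UBr UFl UFr
    if xb is None: xb=-.17*np.sin(a)
    out=[]
    for u,v in((0,0),(-.072,0),(0,h),(-.072,h)):
        for y in(.056,-.056): out.append([xb+u*np.cos(a)+v*np.sin(a),y0+y,-u*np.sin(a)+v*np.cos(a)])
    return np.array(out)
E
python3 - <<'E'
from h import *
T=ctrl.calibration("top");S=ctrl.calibration("scene")
t=lambda a:np.array(a)/2.9+[170,120]-.3
s=lambda a:np.array(a)/2.7+[200,100]-.3
bt=t([(286,108),(607,107),(305,164),(578,163)]); bs=s([(337,92),(497,270),(477,367)])
tt=t([(369,299),(472,297),(364,178),(475,178),(365,136),(475,136)])
def pts(p):
    B=b2w([[0,.16,.21],[0,-.16,.21],[0,.16,0],[0,-.16,0]],*p[:3]); W=b2w(tin(.72,p[3]),*p[:3]); return B,W
def res(p):
    B,W=pts(p)
    return np.r_[(proj(T,B)-bt).ravel(),(proj(S,B[[0,1,3]])-bs).ravel(),(proj(T,W[[2,3,6,7,4,5]])-tt).ravel()]
r=least_squares(res,[.7,0,0,0],loss="soft_l1"); print(r.x); print(np.round(r.fun if 0 else res(r.x).reshape(-1,2),1))
B,W=pts(r.x); print(np.round(W,3))
for n,c in(("top",T),("scene",S)):
    im=cv2.imread(f"pics/{n}0.png"); im=cv2.resize(im,None,fx=3,fy=3,interpolation=cv2.INTER_CUBIC)
    for q,col in((B,(0,0,255)),(W,(0,160,0))):
        for u in proj(c,q): cv2.circle(im,tuple(int(v*3+1) for v in u),3,col,-1)
    im=im[360:840,510:1310] if n=="top" else im[300:900,600:1300]
    cv2.imwrite(f"pics/{n}_fit.png",im)
for l,uv in(("tape",(412,234)),("reel",(423,187)),("case",(201,243))): print(l,back(T,uv,.03))
E
```

```text
[ 0.69566059 -0.02908535 -0.00407639  0.02726342]
[[-1.   1.3]
 [ 1.1  0.3]
 [ 0.1  0.1]
 [ 1.3 -0.7]
 [-0.6 -1.3]
 [-0.6 -0.1]
 [-0.7  2. ]
 [ 0.3  0.6]
 [ 0.1  0.9]
 [-0.2 -1.7]
 [ 0.2 -2.1]
 [ 0.3 -0.8]
 [-0.8 -1.3]]
[[ 0.584  0.055  0.   ]
 [ 0.583 -0.057  0.   ]
 [ 0.53   0.055  0.047]
 [ 0.529 -0.057  0.047]
 [ 0.696  0.054  0.128]
 [ 0.696 -0.058  0.128]
 [ 0.642  0.054  0.175]
 [ 0.641 -0.058  0.175]]
tape [ 0.49258898 -0.31021685  0.03      ]
reel [ 0.64537368 -0.35479344  0.03      ]
case [0.4736336  0.36287647 0.03      ]
```

View pics/top_fit.png

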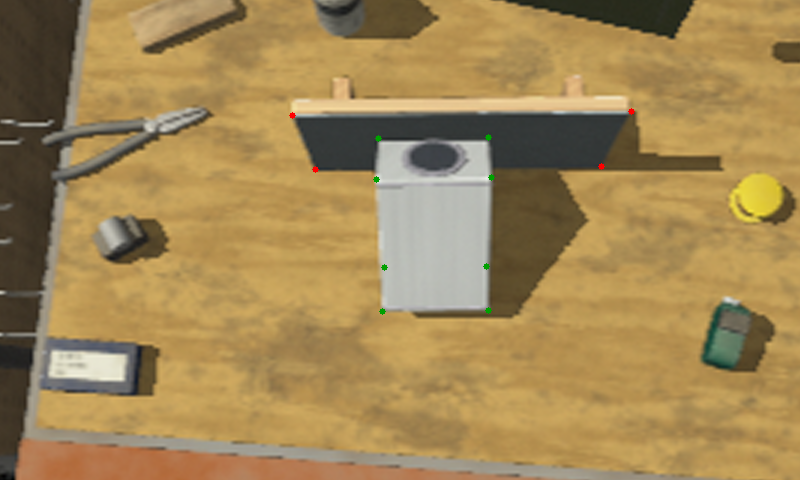

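View pics/scene_fit.png

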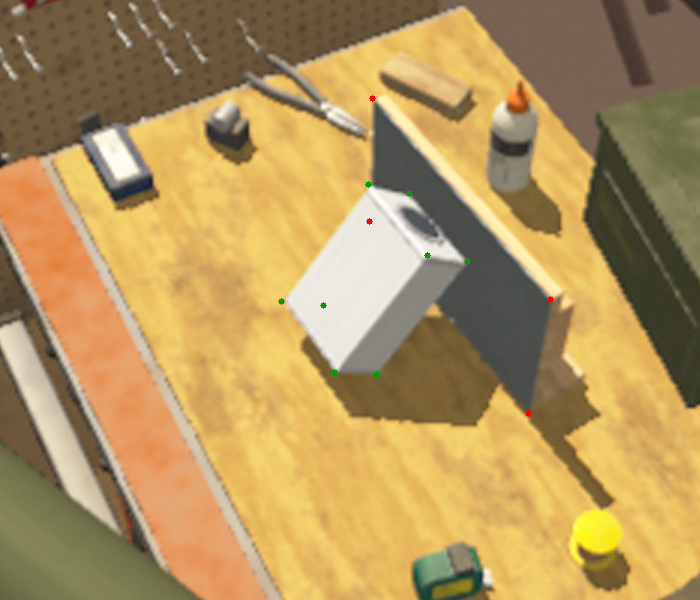

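```bash
cat > p.py <<'E'
import json,os,sys
from h import *
from scipy.spatial.transform import Rotation as Ro
def pose(x,y,z,th,yaw=-.004): # tip-front-corner-agnostic: TCP pose
    R=Ro.from_euler("z",yaw)*Ro.from_matrix(np.array([[np.cos(th),0,np.sin(th)],[0,-1,0],[np.sin(th),0,-np.cos(th)]]))
    return np.array([x,y,z],float),R
def load():
    if os.path.exists("cmd.json"):
        d=json.load(open("cmd.json")); return np.array(d[0]),Ro.from_rotvec(d[1])
    s=ctrl.get_state(); return np.array(s["position"]),Ro.from_rotvec(s["tool_rot"])
def rows(targets,hand):
    p0,R0=load(); out=[]
    for (p,R) in targets:
        r=(R0.inv()*R).as_rotvec(); t=R0.inv().apply(p-p0)
        out.append([[round(v,3)+0. for v in r],[round(v,4)+0. for v in t],hand])
    print(json.dumps(out).replace("-0.0,","0.0,").replace("-0.0]","0.0]"))
    r,t,_=out[-1]; np_=p0+R0.apply(t); nR=R0*Ro.from_rotvec(r)
    json.dump([list(np_),list(nR.as_rotvec())],open("cmd.json","w"))
    print("end cmd",np_,nR.as_rotvec())
def interp(A,B,n):
    # A,B tuples (x,y,z,th)
    return [pose(*(np.array(A)+(np.array(B)-A)*k/n)) for k in range(1,n+1)]
E
python3 - <<'E'
from p import *
w=ctrl.calibration("wrist"); R=cv2.Rodrigues(w["rvec"])[0]; c=-R.T@w["tvec"]; s=ctrl.get_state()
print("cam in tool",Ro.from_rotvec(s["tool_rot"]).inv().apply(c-s["position"]))
A=[.21,-.61,.215,0];M1=[.40,-.40,.2,0.05];M2=[.47,-.15,.2,.1];
T=interp(A,M1,5)+interp(M1,M2,5)
rows(T,79)
E
```

```text
cam in tool [ 0.07558161 -0.00035171 -0.16852956]
[[[-0.002, 0.01, 0.337], [0.0489, -0.0322, 0.0029], 79], [[-0.003, 0.02, 0.337], [0.0985, -0.0594, 0.0059], 79], [[-0.005, 0.03, 0.337], [0.1481, -0.0867, 0.0089], 79], [[-0.007, 0.04, 0.337], [0.1978, -0.114, 0.0119], 79], [[-0.008, 0.05, 0.337], [0.2474, -0.1413, 0.0148], 79], [[-0.01, 0.059, 0.337], [0.277, -0.184, 0.0148], 79], [[-0.012, 0.069, 0.337], [0.3066, -0.2267, 0.0148], 79], [[-0.013, 0.079, 0.337], [0.3361, -0.2693, 0.0148], 79], [[-0.015, 0.089, 0.337], [0.3657, -0.312, 0.0148], 79], [[-0.017, 0.099, 0.337], [0.3953, -0.3547, 0.0148], 79]]
end cmd [ 0.47004434 -0.14998625  0.20002895] [ 3.13722731 -0.00700693  0.15688389]
```

step_arm(plan=[[[-0.002,0.01,0.337],[0.0489,-0.0322,0.0029],79],[[-0.003,0.02,0.337],[0.0985,-0.0594,0.0059],79],[[-0.005,0.03,0.337],[0.1481,-0.0867,0.0089],79],[[-0.007,0.04,0.337],[0.1978,-0.114,0.0119],79],[[-0.008,0.05,0.337],[0.2474,-0.1413,0.0148],79],[[-0.01,0.059,0.337],[0.277,-0.184,0.0148],79],[[-0.012,0.069,0.337],[0.3066,-0.2267,0.0148],79],[[-0.013,0.079,0.337],[0.3361,-0.2693,0.0148],79],[[-0.015,0.089,0.337],[0.3657,-0.312,0.0148],79],[[-0.017,0.099,0.337],[0.3953,-0.3547,0.0148],79]])

```text
time: 1.85
position: [0.4704, -0.1484, 0.2004]
tool_rot: [3.136, -0.007, 0.159]
ft_force: [0.5, -0.3, 0.9]
grip_width: 0.693
```

Run:
```python
from p import *
A=[.47,-.15,.2,.1];M1=[.465,-.002,.13,.2];M2=[.495,-.002,.047,.26];
rows(interp(A,M1,5)+interp(M1,M2,4)+[pose(*M2)],79)
```

```text
[[[0.0, 0.02, 0.0], [-0.0026, -0.0296, 0.0138], 79], [[0.0, 0.04, 0.0], [-0.0051, -0.0592, 0.0276], 79], [[0.0, 0.06, 0.0], [-0.0076, -0.0888, 0.0415], 79], [[0.0, 0.08, 0.0], [-0.0101, -0.1184, 0.0553], 79], [[0.0, 0.1, 0.0], [-0.0127, -0.148, 0.0691], 79], [[0.0, 0.115, 0.0], [-0.0073, -0.148, 0.0905], 79], [[0.0, 0.13, 0.0], [-0.0019, -0.1481, 0.1119], 79], [[0.0, 0.145, 0.0], [0.0035, -0.1481, 0.1333], 79], [[0.0, 0.16, 0.0], [0.0089, -0.1481, 0.1547], 79], [[0.0, 0.16, 0.0], [0.0089, -0.1481, 0.1547], 79]]
end cmd [ 0.49499638 -0.00202924  0.04695698] [ 3.11430425 -0.00692885  0.40704669]
```

step_arm(plan=[[[0.0,0.02,0.0],[-0.0026,-0.0296,0.0138],79],[[0.0,0.04,0.0],[-0.0051,-0.0592,0.0276],79],[[0.0,0.06,0.0],[-0.0076,-0.0888,0.0415],79],[[0.0,0.08,0.0],[-0.0101,-0.1184,0.0553],79],[[0.0,0.1,0.0],[-0.0127,-0.148,0.0691],79],[[0.0,0.115,0.0],[-0.0073,-0.148,0.0905],79],[[0.0,0.13,0.0],[-0.0019,-0.1481,0.1119],79],[[0.0,0.145,0.0],[0.0035,-0.1481,0.1333],79],[[0.0,0.16,0.0],[0.0089,-0.1481,0.1547],79],[[0.0,0.16,0.0],[0.0089,-0.1481,0.1547],79]])

```text
time: 3.1
position: [0.4936, -0.0018, 0.0456]
tool_rot: [-3.116, 0.006, -0.402]
ft_force: [-0.3, 0.6, -0.3]
grip_width: 0.69
```

Run:
```python
from p import *
for n in("scene","top"):
    im=ctrl.get_image(n)[:,:,::-1]
    a=im[130:250,270:420] if n=="scene" else im[130:250,240:390]
    cv2.imwrite(f"pics/{n}1.png",cv2.resize(a,None,fx=4.8,fy=4.8,interpolation=cv2.INTER_CUBIC))
s=ctrl.get_state();print(s["time"],s["position"],s["ft_force"],s["joint_positions"])
```

```text
3.2 [ 0.495225   -0.00195519  0.04753946] [-0.3006861   0.34962126  0.92361903] [ 0.60758084 -0.01198753 -0.65939643  2.21947604  0.01204031  0.67190245
 -1.63637476]
```

View pics/scene1.png

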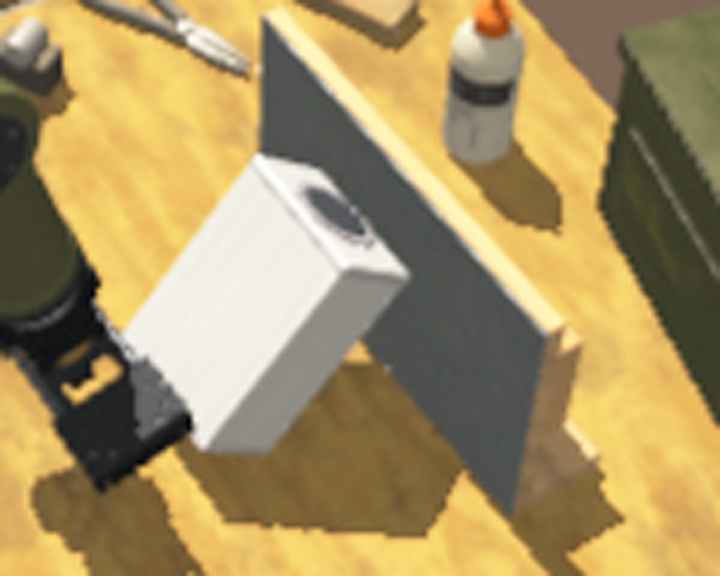

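View pics/top1.png

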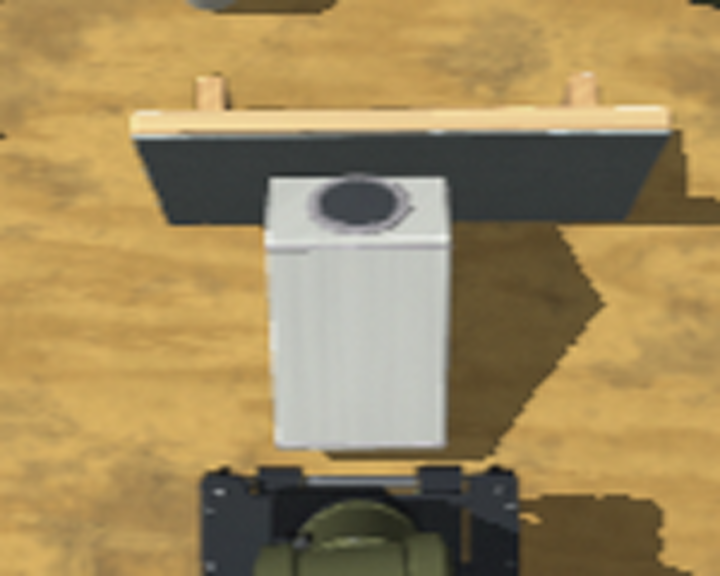

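Run:
```python
from p import *
A=[.495,-.002,.047,.26];M1=[.511,-.002,.047,.26];M2=[.5195,-.002,.047,.26];
rows(interp(A,M1,3)+interp(M1,M2,7),79)
```

```text
[[[0.0, 0.0, 0.0], [0.0052, -0.0001, 0.0013], 79], [[0.0, 0.0, 0.0], [0.0103, -0.0001, 0.0027], 79], [[0.0, 0.0, 0.0], [0.0155, -0.0001, 0.0041], 79], [[0.0, 0.0, 0.0], [0.0167, -0.0001, 0.0044], 79], [[0.0, 0.0, 0.0], [0.0178, -0.0001, 0.0047], 79], [[0.0, 0.0, 0.0], [0.019, -0.0001, 0.005], 79], [[0.0, 0.0, 0.0], [0.0202, -0.0001, 0.0053], 79], [[0.0, 0.0, 0.0], [0.0213, -0.0001, 0.0056], 79], [[0.0, 0.0, 0.0], [0.0225, -0.0001, 0.0059], 79], [[0.0, 0.0, 0.0], [0.0237, -0.0001, 0.0063], 79]]
end cmd [ 0.51951963 -0.00203904  0.04695983] [ 3.11430425 -0.00692885  0.40704669]
```

step_arm(plan=[[[0.0,0.0,0.0],[0.0052,-0.0001,0.0013],79],[[0.0,0.0,0.0],[0.0103,-0.0001,0.0027],79],[[0.0,0.0,0.0],[0.0155,-0.0001,0.0041],79],[[0.0,0.0,0.0],[0.0167,-0.0001,0.0044],79],[[0.0,0.0,0.0],[0.0178,-0.0001,0.0047],79],[[0.0,0.0,0.0],[0.019,-0.0001,0.005],79],[[0.0,0.0,0.0],[0.0202,-0.0001,0.0053],79],[[0.0,0.0,0.0],[0.0213,-0.0001,0.0056],79],[[0.0,0.0,0.0],[0.0225,-0.0001,0.0059],79],[[0.0,0.0,0.0],[0.0237,-0.0001,0.0063],79]])

```text
time: 4.45
position: [0.5196, -0.002, 0.047]
tool_rot: [3.114, -0.007, 0.407]
ft_force: [-1.0, -0.1, 0.1]
grip_width: 0.69
```

Run:
```python
from p import *
A=[.5195,-.002,.047,.26];M2=[.5255,-.002,.045,.26];
rows(interp(A,M2,10),79)
```

```text
[[[0.0, 0.0, 0.0], [0.0005, 0.0, 0.0003], 79], [[0.0, 0.0, 0.0], [0.001, 0.0, 0.0007], 79], [[0.0, 0.0, 0.0], [0.0016, 0.0, 0.001], 79], [[0.0, 0.0, 0.0], [0.0021, 0.0, 0.0013], 79], [[0.0, 0.0, 0.0], [0.0026, -0.0001, 0.0017], 79], [[0.0, 0.0, 0.0], [0.0032, -0.0001, 0.002], 79], [[0.0, 0.0, 0.0], [0.0037, -0.0001, 0.0024], 79], [[0.0, 0.0, 0.0], [0.0042, -0.0001, 0.0027], 79], [[0.0, 0.0, 0.0], [0.0047, -0.0001, 0.0031], 79], [[0.0, 0.0, 0.0], [0.0053, -0.0001, 0.0034], 79]]
end cmd [ 0.52551583 -0.0019663   0.0450362 ] [ 3.11430425 -0.00692885  0.40704669]
```

step_arm(plan=[[[0.0,0.0,0.0],[0.0005,0.0,0.0003],79],[[0.0,0.0,0.0],[0.001,0.0,0.0007],79],[[0.0,0.0,0.0],[0.0016,0.0,0.001],79],[[0.0,0.0,0.0],[0.0021,0.0,0.0013],79],[[0.0,0.0,0.0],[0.0026,-0.0001,0.0017],79],[[0.0,0.0,0.0],[0.0032,-0.0001,0.002],79],[[0.0,0.0,0.0],[0.0037,-0.0001,0.0024],79],[[0.0,0.0,0.0],[0.0042,-0.0001,0.0027],79],[[0.0,0.0,0.0],[0.0047,-0.0001,0.0031],79],[[0.0,0.0,0.0],[0.0053,-0.0001,0.0034],79]])

```text
time: 5.7
position: [0.5256, -0.002, 0.045]
tool_rot: [3.114, -0.007, 0.407]
ft_force: [0.1, 0.7, -0.4]
grip_width: 0.691
```

Run:
```python
from p import *
im=ctrl.get_image("top")[:,:,::-1][150:240,270:370]
cv2.imwrite("pics/top2.png",cv2.resize(im,None,fx=6,fy=6,interpolation=cv2.INTER_CUBIC))
im=ctrl.get_image("scene")[:,:,::-1][150:240,270:370]
cv2.imwrite("pics/sc2.png",cv2.resize(im,None,fx=6,fy=6,interpolation=cv2.INTER_CUBIC))
A=[.5255,-.002,.045,.26];M2=[.5315,-.002,.045,.26];
rows(interp(A,M2,10),79)
```

```text
[[[0.0, 0.0, 0.0], [0.0006, 0.0, 0.0002], 79], [[0.0, 0.0, 0.0], [0.0011, 0.0, 0.0003], 79], [[0.0, 0.0, 0.0], [0.0017, 0.0, 0.0005], 79], [[0.0, 0.0, 0.0], [0.0023, 0.0, 0.0006], 79], [[0.0, 0.0, 0.0], [0.0029, 0.0, 0.0008], 79], [[0.0, 0.0, 0.0], [0.0035, 0.0, 0.001], 79], [[0.0, 0.0, 0.0], [0.004, 0.0, 0.0011], 79], [[0.0, 0.0, 0.0], [0.0046, 0.0, 0.0013], 79], [[0.0, 0.0, 0.0], [0.0052, 0.0, 0.0014], 79], [[0.0, 0.0, 0.0], [0.0058, 0.0, 0.0016], 79]]
end cmd [ 0.53153215 -0.00199325  0.04498063] [ 3.11430425 -0.00692885  0.40704669]
```

View pics/top2.png

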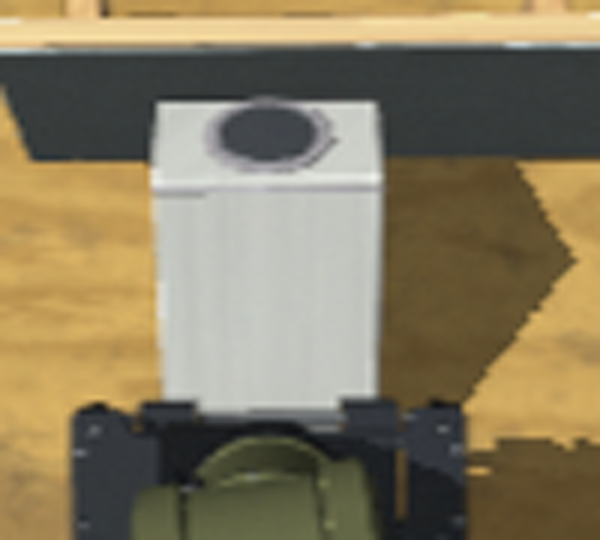

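View pics/sc2.png

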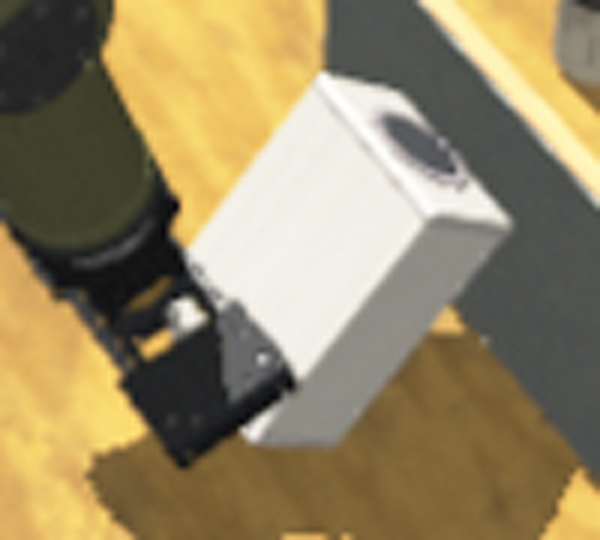

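step_arm(plan=[[[0.0,0.0,0.0],[0.0006,0.0,0.0002],79],[[0.0,0.0,0.0],[0.0011,0.0,0.0003],79],[[0.0,0.0,0.0],[0.0017,0.0,0.0005],79],[[0.0,0.0,0.0],[0.0023,0.0,0.0006],79],[[0.0,0.0,0.0],[0.0029,0.0,0.0008],79],[[0.0,0.0,0.0],[0.0035,0.0,0.001],79],[[0.0,0.0,0.0],[0.004,0.0,0.0011],79],[[0.0,0.0,0.0],[0.0046,0.0,0.0013],79],[[0.0,0.0,0.0],[0.0052,0.0,0.0014],79],[[0.0,0.0,0.0],[0.0058,0.0,0.0016],79]])

```text
time: 7.05
position: [0.5297, -0.002, 0.0441]
tool_rot: [3.115, -0.007, 0.401]
ft_force: [-6.5, 0.9, 3.4]
grip_width: 0.689
```

Run:
```python
from p import *
s=ctrl.get_state();print(s["position"],s["ft_force"],s["torque"])
im=ctrl.get_image("wrist")[:,:,::-1]; cv2.imwrite("pics/w3.png",im)
im=ctrl.get_image("scene")[:,:,::-1][150:240,270:370]
cv2.imwrite("pics/sc3.png",cv2.resize(im,None,fx=6,fy=6,interpolation=cv2.INTER_CUBIC))
s=ctrl.get_state();print(s["position"],s["ft_force"],s["torque"],s["tool_rot"])
```

```text
[ 0.52969014 -0.00204102  0.0441103 ] [-6.53844839  0.85979255  3.39856639] [0.10143229 1.56969978 0.03403141]
[ 0.52972371 -0.00203593  0.04408758] [-5.78998798  0.42678393  3.83599414] [0.09669661 1.43467604 0.00454065] [ 3.11476887 -0.00693513  0.40099685]
```

View pics/w3.png

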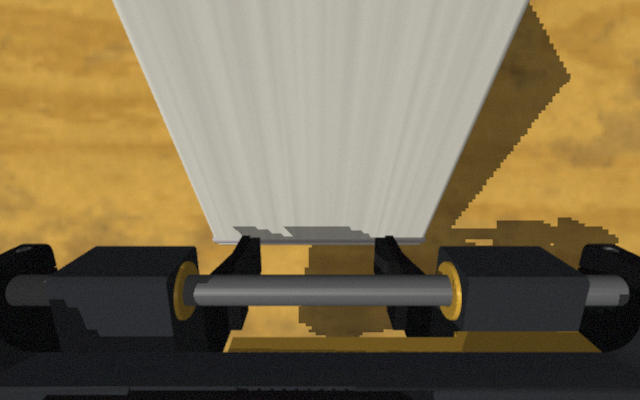

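View pics/sc3.png

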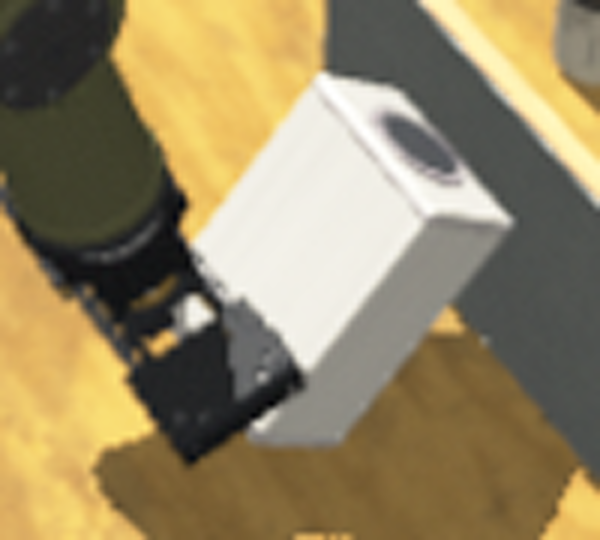

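```bash
python3 - <<'E'
from p import *
w=ctrl.calibration("wrist"); s=ctrl.get_state(); R=Ro.from_rotvec(s["tool_rot"]); p=np.array(s["position"])
for nm,q in(("tipfrontL-inner",[.0095,-.03,.014]),("tipfrontL-outer",[.0095,-.045,.014]),("front at z0",[.0095,-.045,0]),("front z-.03",[.0095,-.045,-.03]),("tipback",[-.0095,-.045,.014])):
    P=p+R.apply(q); print(nm,np.round(P,4),proj(w,[P])[0])
E0=lambda x,z:[[x,.054,z],[x,-.058,z]]
for x in(.530,.535,.540): 
  for z in(.045,.0475): print(x,z,proj(w,E0(x,z)).ravel().round(1))
E
python3 - <<'E'
import cv2
a=cv2.imread("pics/w3.png")[190:350,180:460];cv2.imwrite("pics/w3c.png",cv2.resize(a,None,fx=2.8,fy=2.8,interpolation=cv2.INTER_CUBIC))
E
```

```text
tipfrontL-inner [0.5426 0.0279 0.0329] [265.36220592 222.20359413]
tipfrontL-outer [0.5427 0.0429 0.0329] [239.46765225 222.2233741 ]
front at z0 [0.5391 0.0429 0.0465] [233.69506486 231.0286642 ]
front z-.03 [0.5315 0.043  0.0755] [217.87273885 255.16345179]
tipback [0.5243 0.043  0.0281] [241.54431756 252.3281161 ]
0.53 0.045 [214.2 247.5 420.  246.4]
0.53 0.0475 [212.8 248.3 421.4 247.2]
0.535 0.045 [214.1 238.4 420.  237.3]
0.535 0.0475 [212.6 239.  421.4 237.9]
0.54 0.045 [214.  229.2 420.  228.1]
0.54 0.0475 [212.5 229.7 421.4 228.6]
```

View pics/w3c.png

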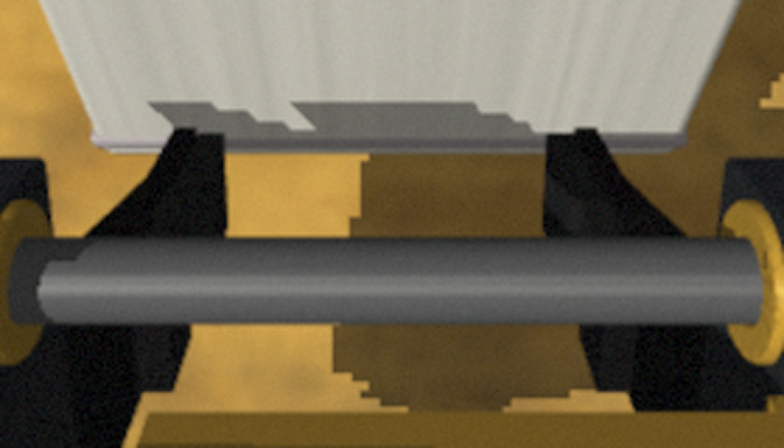

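Run:
```python
from p import *
A=[.5315,-.002,.045,.26];M2=[.5395,-.002,.0425,.26];
rows(interp(A,M2,10),79)
```

```text
[[[0.0, 0.0, 0.0], [0.0007, 0.0, 0.0004], 79], [[0.0, 0.0, 0.0], [0.0014, 0.0, 0.0009], 79], [[0.0, 0.0, 0.0], [0.0021, 0.0, 0.0013], 79], [[0.0, 0.0, 0.0], [0.0028, 0.0, 0.0018], 79], [[0.0, 0.0, 0.0], [0.0035, 0.0, 0.0022], 79], [[0.0, 0.0, 0.0], [0.0042, 0.0, 0.0027], 79], [[0.0, 0.0, 0.0], [0.0049, 0.0, 0.0031], 79], [[0.0, 0.0, 0.0], [0.0056, 0.0, 0.0036], 79], [[0.0, 0.0, 0.0], [0.0064, 0.0, 0.004], 79], [[0.0, 0.0, 0.0], [0.0071, 0.0, 0.0044], 79]]
end cmd [ 0.53952443 -0.00202956  0.04255324] [ 3.11430425 -0.00692885  0.40704669]
```

Run:
```python
from p import *
import json
json.dump([[0.53153215,-0.00199325,0.04498063],[3.11430425,-0.00692885,0.40704669]],open("cmd.json","w"))
A=[.5315,-.002,.045,.26];M2=[.535,-.002,.044,.26];
rows(interp(A,M2,10),79)
```

```text
[[[0.0, 0.0, 0.0], [0.0003, 0.0, 0.0002], 79], [[0.0, 0.0, 0.0], [0.0006, 0.0, 0.0003], 79], [[0.0, 0.0, 0.0], [0.0009, 0.0, 0.0005], 79], [[0.0, 0.0, 0.0], [0.0012, 0.0, 0.0007], 79], [[0.0, 0.0, 0.0], [0.0015, 0.0, 0.0009], 79], [[0.0, 0.0, 0.0], [0.0018, 0.0, 0.0011], 79], [[0.0, 0.0, 0.0], [0.0022, 0.0, 0.0013], 79], [[0.0, 0.0, 0.0], [0.0025, 0.0, 0.0015], 79], [[0.0, 0.0, 0.0], [0.0028, 0.0, 0.0017], 79], [[0.0, 0.0, 0.0], [0.0031, 0.0, 0.0018], 79]]
end cmd [ 0.5349906  -0.00200894  0.04403784] [ 3.11430425 -0.00692885  0.40704669]
```

step_arm(plan=[[[0.0,0.0,0.0],[0.0003,0.0,0.0002],79],[[0.0,0.0,0.0],[0.0006,0.0,0.0003],79],[[0.0,0.0,0.0],[0.0009,0.0,0.0005],79],[[0.0,0.0,0.0],[0.0012,0.0,0.0007],79],[[0.0,0.0,0.0],[0.0015,0.0,0.0009],79],[[0.0,0.0,0.0],[0.0018,0.0,0.0011],79],[[0.0,0.0,0.0],[0.0022,0.0,0.0013],79],[[0.0,0.0,0.0],[0.0025,0.0,0.0015],79],[[0.0,0.0,0.0],[0.0028,0.0,0.0017],79],[[0.0,0.0,0.0],[0.0031,0.0,0.0018],79]])

```text
time: 8.4
position: [0.5327, -0.0021, 0.0427]
tool_rot: [3.115, -0.007, 0.4]
ft_force: [-5.7, -0.3, 1.5]
grip_width: 0.687
```

Run:
```python
from p import *
A=[.535,-.002,.044,.26];M2=[.543,-.002,.041,.28];
rows(interp(A,M2,10),79)
```

```text
[[[0.0, 0.002, 0.0], [0.0007, 0.0, 0.0005], 79], [[0.0, 0.004, 0.0], [0.0014, 0.0, 0.001], 79], [[0.0, 0.006, 0.0], [0.0021, 0.0, 0.0015], 79], [[0.0, 0.008, 0.0], [0.0028, 0.0, 0.002], 79], [[0.0, 0.01, 0.0], [0.0035, 0.0, 0.0025], 79], [[0.0, 0.012, 0.0], [0.0042, 0.0, 0.003], 79], [[0.0, 0.014, 0.0], [0.0049, 0.0, 0.0035], 79], [[0.0, 0.016, 0.0], [0.0056, 0.0, 0.004], 79], [[0.0, 0.018, 0.0], [0.0063, 0.0, 0.0045], 79], [[0.0, 0.02, 0.0], [0.007, 0.0, 0.005], 79]]
end cmd [ 0.54304045 -0.00204563  0.0410049 ] [ 3.11003451 -0.00691596  0.43816272]
```

step_arm(plan=[[[0.0,0.002,0.0],[0.0007,0.0,0.0005],79],[[0.0,0.004,0.0],[0.0014,0.0,0.001],79],[[0.0,0.006,0.0],[0.0021,0.0,0.0015],79],[[0.0,0.008,0.0],[0.0028,0.0,0.002],79],[[0.0,0.01,0.0],[0.0035,0.0,0.0025],79],[[0.0,0.012,0.0],[0.0042,0.0,0.003],79],[[0.0,0.014,0.0],[0.0049,0.0,0.0035],79],[[0.0,0.016,0.0],[0.0056,0.0,0.004],79],[[0.0,0.018,0.0],[0.0063,0.0,0.0045],79],[[0.0,0.02,0.0],[0.007,0.0,0.005],79]])

```text
time: 9.65
position: [0.5427, -0.0021, 0.0407]
tool_rot: [3.11, -0.007, 0.437]
ft_force: [-5.3, 0.5, 1.1]
grip_width: 0.693
```

Run:
```python
from p import *
A=[.543,-.002,.041,.28];M2=[.551,-.002,.0385,.31];
rows(interp(A,M2,10),79)
```

```text
[[[0.0, 0.003, 0.0], [0.0007, 0.0, 0.0005], 79], [[0.0, 0.006, 0.0], [0.0014, -0.0001, 0.0009], 79], [[0.0, 0.009, 0.0], [0.0021, -0.0001, 0.0014], 79], [[0.0, 0.012, 0.0], [0.0028, -0.0001, 0.0018], 79], [[0.0, 0.015, 0.0], [0.0035, -0.0001, 0.0023], 79], [[0.0, 0.018, 0.0], [0.0042, -0.0001, 0.0028], 79], [[0.0, 0.021, 0.0], [0.0049, -0.0001, 0.0032], 79], [[0.0, 0.024, 0.0], [0.0056, -0.0001, 0.0037], 79], [[0.0, 0.027, 0.0], [0.0063, -0.0001, 0.0041], 79], [[0.0, 0.03, 0.0], [0.007, -0.0001, 0.0046], 79]]
end cmd [ 0.55103926 -0.00198198  0.03851797] [ 3.10304732 -0.00689534  0.48475202]
```

Run:
```python
from p import *
import json
json.dump([[0.54304045,-0.00204563,0.0410049],[3.11003451,-0.00691596,0.43816272]],open("cmd.json","w"))
A=[.543,-.002,.041,.28];M2=[.549,-.002,.042,.28];
rows(interp(A,M2,10),79)
```

```text
[[[0.0, 0.0, 0.0], [0.0006, 0.0, 0.0001], 79], [[0.0, 0.0, 0.0], [0.0012, -0.0001, 0.0001], 79], [[0.0, 0.0, 0.0], [0.0018, -0.0001, 0.0002], 79], [[0.0, 0.0, 0.0], [0.0024, -0.0001, 0.0003], 79], [[0.0, 0.0, 0.0], [0.003, -0.0001, 0.0003], 79], [[0.0, 0.0, 0.0], [0.0036, -0.0001, 0.0004], 79], [[0.0, 0.0, 0.0], [0.0042, -0.0001, 0.0005], 79], [[0.0, 0.0, 0.0], [0.0048, -0.0001, 0.0006], 79], [[0.0, 0.0, 0.0], [0.0054, -0.0001, 0.0006], 79], [[0.0, 0.0, 0.0], [0.006, -0.0001, 0.0007], 79]]
end cmd [ 0.54900069 -0.00197211  0.04198987] [ 3.11003451 -0.00691596  0.43816272]
```

step_arm(plan=[[[0.0,0.0,0.0],[0.0006,0.0,0.0001],79],[[0.0,0.0,0.0],[0.0012,-0.0001,0.0001],79],[[0.0,0.0,0.0],[0.0018,-0.0001,0.0002],79],[[0.0,0.0,0.0],[0.0024,-0.0001,0.0003],79],[[0.0,0.0,0.0],[0.003,-0.0001,0.0003],79],[[0.0,0.0,0.0],[0.0036,-0.0001,0.0004],79],[[0.0,0.0,0.0],[0.0042,-0.0001,0.0005],79],[[0.0,0.0,0.0],[0.0048,-0.0001,0.0006],79],[[0.0,0.0,0.0],[0.0054,-0.0001,0.0006],79],[[0.0,0.0,0.0],[0.006,-0.0001,0.0007],79]])

```text
time: 10.9
position: [0.5491, -0.002, 0.042]
tool_rot: [3.11, -0.007, 0.438]
ft_force: [-4.3, -0.0, -0.2]
grip_width: 0.691
```

Run:
```python
from p import *
im=ctrl.get_image("wrist")[:,:,::-1]; cv2.imwrite("pics/w4.png",im)
im=ctrl.get_image("scene")[:,:,::-1][130:250,270:420]; cv2.imwrite("pics/sc4.png",cv2.resize(im,None,fx=4.8,fy=4.8,interpolation=cv2.INTER_CUBIC))
s=ctrl.get_state();print(s["position"],s["ft_force"],s["time"])
```

```text
[ 0.54917197 -0.00197081  0.04205646] [-4.31516742  0.56951455  1.03004779] 11.0
```

View pics/w4.png

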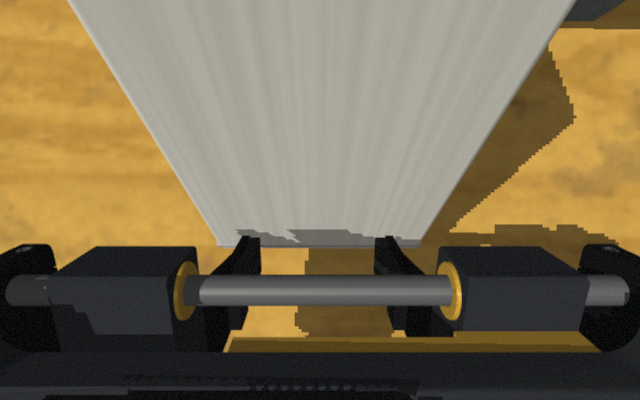

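View pics/sc4.png

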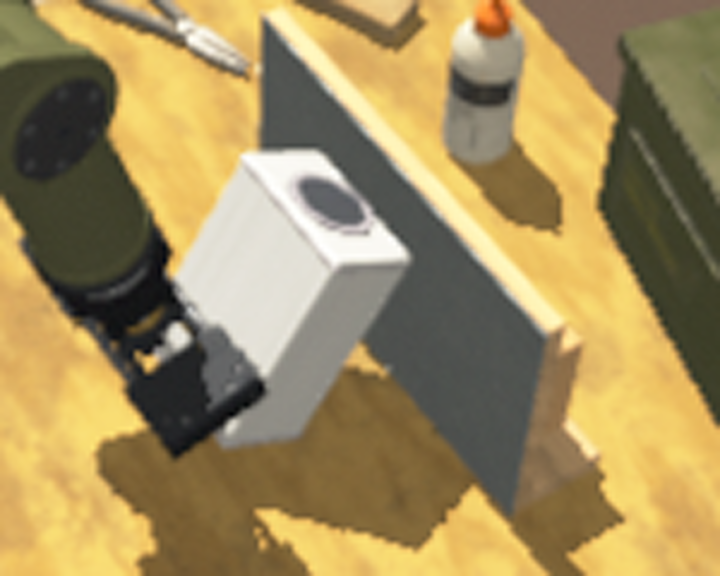

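step_arm(plan=[[[0,0,0],[0.0003,0,0.0025],79],[[0,0,0],[0.0006,0,0.005],79],[[0,0,0],[0.0008,0,0.0075],79],[[0,0,0],[0.001,0,0.01],79],[[0,0,0],[0.0018,0,0.0085],79],[[0,0,0],[0.0026,0,0.007],79],[[0,0,0],[0.0034,0,0.0055],79],[[0,0,0],[0.0042,0,0.004],79],[[0,0,0],[0.005,0,0.0025],79],[[0,0,0],[0.0058,0,0.001],79]])

```text
time: 12.25
position: [0.5549, -0.002, 0.0428]
tool_rot: [3.11, -0.007, 0.438]
ft_force: [0.3, -1.6, 0.0]
grip_width: 0.69
```

Run:
```python
from p import *
p,R=load(); p=p+R.apply([.0058,0,.001]); print(p)
json.dump([list(p),list(R.as_rotvec())],open("cmd.json","w"))
```

```text
[ 0.55485115 -0.00199817  0.04263127]
```

Run:
```python
from p import *
im=ctrl.get_image("wrist")[:,:,::-1]; cv2.imwrite("pics/w5.png",im)
im=ctrl.get_image("scene")[:,:,::-1][130:250,270:420]; cv2.imwrite("pics/sc5.png",cv2.resize(im,None,fx=4.8,fy=4.8,interpolation=cv2.INTER_CUBIC))
s=ctrl.get_state();print(s["position"],s["ft_force"],s["time"])
```

```text
[ 0.55511093 -0.00199489  0.04293353] [-0.19554986 -0.27313604  0.05587942] 12.35
```

View pics/w5.png

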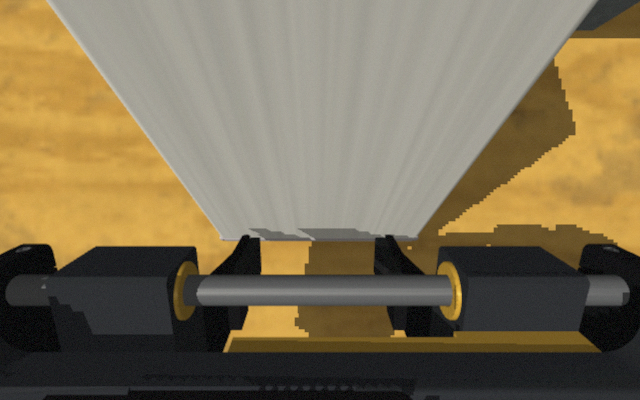

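View pics/sc5.png

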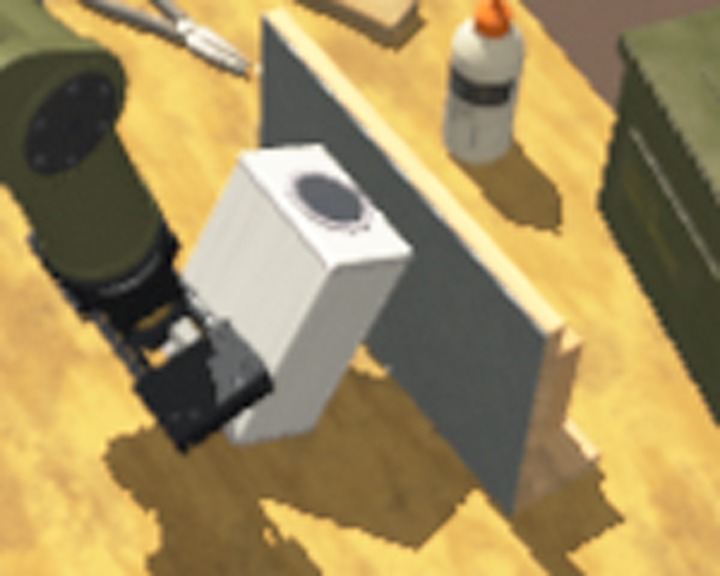

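Run:
```python
from p import *
A=[.5549,-.002,.0426,.28];B=[.547,-.002,.045,.28];C=[.550,-.002,.076,.28];D=[.565,-.002,.076,.28]
rows(interp(A,B,2)+interp(B,C,3)+interp(C,D,5),79)
```

```text
[[[0.0, 0.0, 0.0], [-0.0034, 0.0, -0.0022], 79], [[0.0, 0.0, 0.0], [-0.0069, 0.0, -0.0044], 79], [[0.0, 0.0, 0.0], [-0.0031, 0.0, -0.0141], 79], [[0.0, 0.0, 0.0], [0.0007, 0.0, -0.0238], 79], [[0.0, 0.0, 0.0], [0.0046, 0.0, -0.0334], 79], [[0.0, 0.0, 0.0], [0.0074, 0.0, -0.0326], 79], [[0.0, 0.0, 0.0], [0.0103, 0.0, -0.0318], 79], [[0.0, 0.0, 0.0], [0.0132, 0.0, -0.0309], 79], [[0.0, 0.0, 0.0], [0.0161, 0.0, -0.0301], 79], [[0.0, 0.0, 0.0], [0.019, 0.0, -0.0293], 79]]
end cmd [ 0.5650162  -0.00203653  0.07604026] [ 3.11003451 -0.00691596  0.43816272]
```

step_arm(plan=[[[0.0,0.0,0.0],[-0.0034,0.0,-0.0022],79],[[0.0,0.0,0.0],[-0.0069,0.0,-0.0044],79],[[0.0,0.0,0.0],[-0.0031,0.0,-0.0141],79],[[0.0,0.0,0.0],[0.0007,0.0,-0.0238],79],[[0.0,0.0,0.0],[0.0046,0.0,-0.0334],79],[[0.0,0.0,0.0],[0.0074,0.0,-0.0326],79],[[0.0,0.0,0.0],[0.0103,0.0,-0.0318],79],[[0.0,0.0,0.0],[0.0132,0.0,-0.0309],79],[[0.0,0.0,0.0],[0.0161,0.0,-0.0301],79],[[0.0,0.0,0.0],[0.019,0.0,-0.0293],79]])

```text
time: 13.6
position: [0.5651, -0.002, 0.0758]
tool_rot: [3.11, -0.007, 0.438]
ft_force: [0.3, 0.0, -0.7]
grip_width: 0.688
```

Run:
```python
from p import *
A=[.565,-.002,.076,.28];D=[.571,-.002,.076,.28]
rows(interp(A,D,10),79)
```

```text
[[[0.0, 0.0, 0.0], [0.0005, 0.0, 0.0002], 79], [[0.0, 0.0, 0.0], [0.0011, 0.0, 0.0004], 79], [[0.0, 0.0, 0.0], [0.0017, 0.0, 0.0005], 79], [[0.0, 0.0, 0.0], [0.0023, 0.0, 0.0007], 79], [[0.0, 0.0, 0.0], [0.0029, 0.0, 0.0009], 79], [[0.0, 0.0, 0.0], [0.0034, -0.0001, 0.001], 79], [[0.0, 0.0, 0.0], [0.004, -0.0001, 0.0012], 79], [[0.0, 0.0, 0.0], [0.0046, -0.0001, 0.0014], 79], [[0.0, 0.0, 0.0], [0.0052, -0.0001, 0.0015], 79], [[0.0, 0.0, 0.0], [0.0057, -0.0001, 0.0017], 79]]
end cmd [ 0.5709644  -0.00196318  0.07598126] [ 3.11003451 -0.00691596  0.43816272]
```

step_arm(plan=[[[0.0,0.0,0.0],[0.0005,0.0,0.0002],79],[[0.0,0.0,0.0],[0.0011,0.0,0.0004],79],[[0.0,0.0,0.0],[0.0017,0.0,0.0005],79],[[0.0,0.0,0.0],[0.0023,0.0,0.0007],79],[[0.0,0.0,0.0],[0.0029,0.0,0.0009],79],[[0.0,0.0,0.0],[0.0034,-0.0001,0.001],79],[[0.0,0.0,0.0],[0.004,-0.0001,0.0012],79],[[0.0,0.0,0.0],[0.0046,-0.0001,0.0014],79],[[0.0,0.0,0.0],[0.0052,-0.0001,0.0015],79],[[0.0,0.0,0.0],[0.0057,-0.0001,0.0017],79]])

```text
time: 14.85
position: [0.571, -0.002, 0.076]
tool_rot: [3.11, -0.007, 0.438]
ft_force: [0.4, 0.5, -0.9]
grip_width: 0.686
```

Run:
```python
from p import *
A=[.571,-.002,.076,.28];D=[.575,-.002,.076,.28]
rows(interp(A,D,10),79)
```

```text
[[[0.0, 0.0, 0.0], [0.0004, 0.0, 0.0001], 79], [[0.0, 0.0, 0.0], [0.0008, 0.0, 0.0002], 79], [[0.0, 0.0, 0.0], [0.0012, 0.0, 0.0003], 79], [[0.0, 0.0, 0.0], [0.0016, 0.0, 0.0004], 79], [[0.0, 0.0, 0.0], [0.002, 0.0, 0.0005], 79], [[0.0, 0.0, 0.0], [0.0023, 0.0, 0.0007], 79], [[0.0, 0.0, 0.0], [0.0027, 0.0, 0.0008], 79], [[0.0, 0.0, 0.0], [0.0031, 0.0, 0.0009], 79], [[0.0, 0.0, 0.0], [0.0035, 0.0, 0.001], 79], [[0.0, 0.0, 0.0], [0.0039, 0.0, 0.0011], 79]]
end cmd [ 0.57501647 -0.00198132  0.07600161] [ 3.11003451 -0.00691596  0.43816272]
```

step_arm(plan=[[[0.0,0.0,0.0],[0.0004,0.0,0.0001],79],[[0.0,0.0,0.0],[0.0008,0.0,0.0002],79],[[0.0,0.0,0.0],[0.0012,0.0,0.0003],79],[[0.0,0.0,0.0],[0.0016,0.0,0.0004],79],[[0.0,0.0,0.0],[0.002,0.0,0.0005],79],[[0.0,0.0,0.0],[0.0023,0.0,0.0007],79],[[0.0,0.0,0.0],[0.0027,0.0,0.0008],79],[[0.0,0.0,0.0],[0.0031,0.0,0.0009],79],[[0.0,0.0,0.0],[0.0035,0.0,0.001],79],[[0.0,0.0,0.0],[0.0039,0.0,0.0011],79]])

```text
time: 16.1
position: [0.5751, -0.002, 0.076]
tool_rot: [3.11, -0.007, 0.438]
ft_force: [-0.7, 0.5, 0.5]
grip_width: 0.694
```

Run:
```python
from p import *
im=ctrl.get_image("wrist")[:,:,::-1]; cv2.imwrite("pics/w6.png",im)
s=ctrl.get_state();print(s["position"],s["ft_force"],s["time"])
A=[.575,-.002,.076,.28];D=[.579,-.002,.076,.28]
rows(interp(A,D,10),79)
```

```text
[ 0.57512007 -0.00198013  0.0760493 ] [ 0.24759968  0.63476312 -1.27976466] 16.15
[[[0.0, 0.0, 0.0], [0.0004, 0.0, 0.0001], 79], [[0.0, 0.0, 0.0], [0.0008, 0.0, 0.0002], 79], [[0.0, 0.0, 0.0], [0.0011, 0.0, 0.0003], 79], [[0.0, 0.0, 0.0], [0.0015, 0.0, 0.0004], 79], [[0.0, 0.0, 0.0], [0.0019, 0.0, 0.0005], 79], [[0.0, 0.0, 0.0], [0.0023, 0.0, 0.0007], 79], [[0.0, 0.0, 0.0], [0.0027, 0.0, 0.0008], 79], [[0.0, 0.0, 0.0], [0.0031, 0.0, 0.0009], 79], [[0.0, 0.0, 0.0], [0.0034, 0.0, 0.001], 79], [[0.0, 0.0, 0.0], [0.0038, 0.0, 0.0011], 79]]
end cmd [ 0.57897243 -0.00199903  0.07599433] [ 3.11003451 -0.00691596  0.43816272]
```

View pics/w6.png

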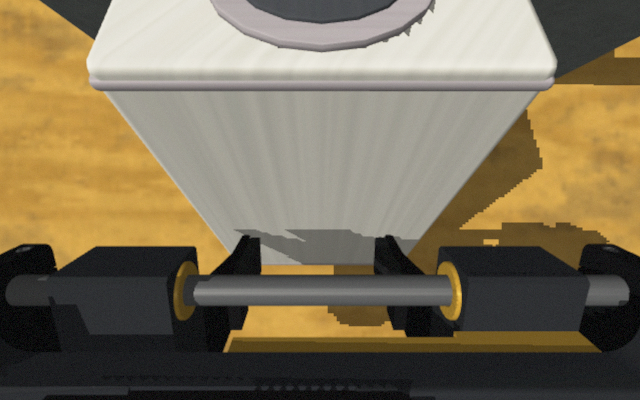

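Run:
```python
from p import *
w=ctrl.calibration("wrist")
obs=np.array([[91,82],[554,82],[np.nan,264],[np.nan,264]])
def f(p):
    a,xb,y=p; W=tin(a,y,xb); q=proj(w,W[[6,7,2,3]])
    return [q[0,0]-91,q[1,0]-554,q[0,1]-82,q[1,1]-82,q[2,1]-264,q[3,1]-264]
r=least_squares(f,[.5,.62,-.002]);print(r.x,r.fun); print(tin(*[r.x[0],r.x[2],r.x[1]]).round(4))
```

```text
[ 0.4314678   0.62143506 -0.00335261] [-20.21511962  20.26240319   0.73287814  -1.73862335   2.05245362
   1.18048364]
[[ 0.6214  0.0526  0.    ]
 [ 0.6214 -0.0594  0.    ]
 [ 0.556   0.0526  0.0301]
 [ 0.556  -0.0594  0.0301]
 [ 0.6925  0.0526  0.1544]
 [ 0.6925 -0.0594  0.1544]
 [ 0.6271  0.0526  0.1845]
 [ 0.6271 -0.0594  0.1845]]
```

Run:
```python
from p import *
im=ctrl.get_image("scene")[:,:,::-1]; cv2.imwrite("pics/sc6f.png",im); im=im[130:250,270:420]; cv2.imwrite("pics/sc6.png",cv2.resize(im,None,fx=4.8,fy=4.8,interpolation=cv2.INTER_CUBIC))
S=ctrl.calibration("scene")
for a in(.3,.4,.45,.5,.55):
    W=b2w(tin(a,.027),.699,-.029,-.004); q=proj(S,W); print(a,((q-[270,130])*4.8).round(0)[[2,3,1,7,6,5,4]].tolist())
```

```text
0.3 [[176.0, 328.0], [261.0, 439.0], [343.0, 412.0], [332.0, 262.0], [238.0, 149.0], [418.0, 238.0], [323.0, 129.0]]
0.4 [[160.0, 330.0], [245.0, 442.0], [324.0, 422.0], [335.0, 259.0], [241.0, 147.0], [417.0, 244.0], [323.0, 135.0]]
0.45 [[152.0, 331.0], [237.0, 443.0], [315.0, 427.0], [337.0, 259.0], [243.0, 146.0], [417.0, 247.0], [322.0, 138.0]]
0.5 [[145.0, 332.0], [230.0, 445.0], [306.0, 432.0], [339.0, 258.0], [245.0, 146.0], [417.0, 251.0], [322.0, 142.0]]
0.55 [[138.0, 333.0], [223.0, 446.0], [297.0, 437.0], [341.0, 258.0], [247.0, 146.0], [416.0, 255.0], [322.0, 146.0]]
```

View pics/sc6.png

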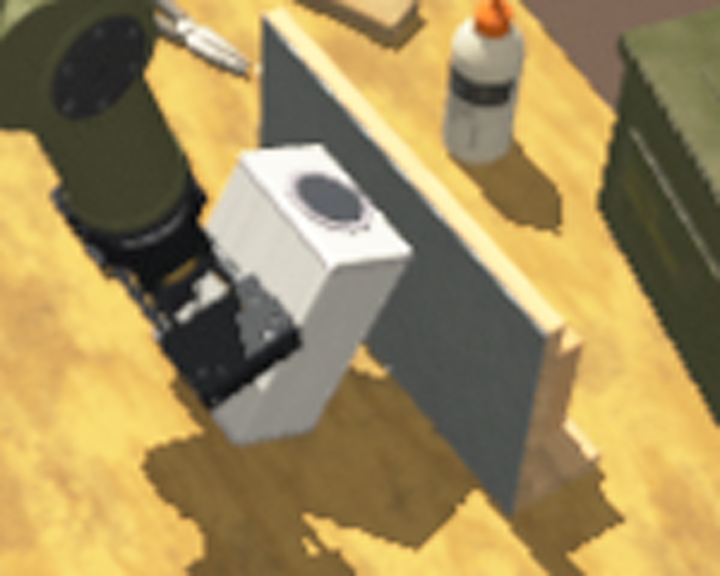

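step_arm(plan=[[[0.0,0.0,0.0],[0.0004,0.0,0.0001],79],[[0.0,0.0,0.0],[0.0008,0.0,0.0002],79],[[0.0,0.0,0.0],[0.0011,0.0,0.0003],79],[[0.0,0.0,0.0],[0.0015,0.0,0.0004],79],[[0.0,0.0,0.0],[0.0019,0.0,0.0005],79],[[0.0,0.0,0.0],[0.0023,0.0,0.0007],79],[[0.0,0.0,0.0],[0.0027,0.0,0.0008],79],[[0.0,0.0,0.0],[0.0031,0.0,0.0009],79],[[0.0,0.0,0.0],[0.0034,0.0,0.001],79],[[0.0,0.0,0.0],[0.0038,0.0,0.0011],79]])

```text
time: 17.45
position: [0.5772, -0.002, 0.075]
tool_rot: [3.111, -0.007, 0.432]
ft_force: [-5.9, -0.7, 2.5]
grip_width: 0.691
```

Run:
```python
from p import *
A=[.579,-.002,.076,.28];D=[.583,-.002,.076,.28]
rows(interp(A,D,10),79)
```

```text
[[[0.0, 0.0, 0.0], [0.0004, 0.0, 0.0001], 79], [[0.0, 0.0, 0.0], [0.0008, 0.0, 0.0002], 79], [[0.0, 0.0, 0.0], [0.0012, 0.0, 0.0003], 79], [[0.0, 0.0, 0.0], [0.0016, 0.0, 0.0004], 79], [[0.0, 0.0, 0.0], [0.002, 0.0, 0.0006], 79], [[0.0, 0.0, 0.0], [0.0023, 0.0, 0.0007], 79], [[0.0, 0.0, 0.0], [0.0027, 0.0, 0.0008], 79], [[0.0, 0.0, 0.0], [0.0031, 0.0, 0.0009], 79], [[0.0, 0.0, 0.0], [0.0035, 0.0, 0.001], 79], [[0.0, 0.0, 0.0], [0.0039, 0.0, 0.0011], 79]]
end cmd [ 0.5830245  -0.00201717  0.07601468] [ 3.11003451 -0.00691596  0.43816272]
```

step_arm(plan=[[[0.0,0.0,0.0],[0.0003,0.0,0.0],79],[[0.0,0.0,0.0],[0.0005,0.0,0.0],79],[[0.0,0.0,0.0],[0.0008,0.0,0.0],79],[[0.0,0.0,0.0],[0.001,0.0,0.0],79],[[0.0,0.0,0.0],[0.0012,0.0,0.0],79],[[0.0,0.0,0.0],[0.0014,0.0,0.0],79],[[0.0,0.0,0.0],[0.0016,0.0,0.0],79],[[0.0,0.0,0.0],[0.0018,0.0,0.0],79],[[0.0,0.0,0.0],[0.002,0.0,0.0],79],[[0.0,0.0,0.0],[0.002,0.0,0.0],79]])

```text
time: 18.7
position: [0.5787, -0.0021, 0.075]
tool_rot: [3.111, -0.007, 0.431]
ft_force: [-5.3, 0.1, 0.2]
grip_width: 0.69
```

```bash
cat >> p.py <<'E'
def tp(tx,y,tz,th,yaw=-.004): # pose from tip front corner
    return pose(tx-(.004*np.cos(th)+.014*np.sin(th)),y,tz-(.004*np.sin(th)-.014*np.cos(th)),th,yaw)
def it(A,B,n): return [tp(*(np.array(A)+(np.array(B)-A)*k/n)) for k in range(1,n+1)]
E
python3 - <<'E'
from p import *
R=Ro.from_rotvec([3.11003451,-0.00691596,0.43816272]); p=np.array([0.57897243,-0.00199903,0.07599433])+R.apply([.002,0,0])
json.dump([list(p),list(R.as_rotvec())],open("cmd.json","w"))
tip=p+[.004*np.cos(.28)+.014*np.sin(.28),0,.004*np.sin(.28)-.014*np.cos(.28)]; print(p,tip)
A=[tip[0],-.002,tip[2],.28]; B=[tip[0]+.006,-.002,tip[2],.38]
rows(it(A,B,10),79)
E
```

```text
[ 0.58089456 -0.00200752  0.07654691] [ 0.58860776 -0.00200752  0.06419756]
[[[0.0, 0.01, 0.0], [0.0004, 0.0, 0.0002], 79], [[0.0, 0.02, 0.0], [0.0009, 0.0, 0.0004], 79], [[0.0, 0.03, 0.0], [0.0013, 0.0, 0.0006], 79], [[0.0, 0.04, 0.0], [0.0017, 0.0, 0.0008], 79], [[0.0, 0.05, 0.0], [0.0022, 0.0, 0.001], 79], [[0.0, 0.06, 0.0], [0.0026, 0.0, 0.0013], 79], [[0.0, 0.07, 0.0], [0.0031, 0.0, 0.0015], 79], [[0.0, 0.08, 0.0], [0.0035, 0.0, 0.0017], 79], [[0.0, 0.09, 0.0], [0.0039, 0.0, 0.0019], 79], [[0.0, 0.1, 0.0], [0.0044, 0.0, 0.0021], 79]]
end cmd [ 0.58570345 -0.00202922  0.07574433] [ 3.08403381 -0.00684118  0.59301074]
```

step_arm(plan=[[[0.0,0.01,0.0],[0.0004,0.0,0.0002],79],[[0.0,0.02,0.0],[0.0009,0.0,0.0004],79],[[0.0,0.03,0.0],[0.0013,0.0,0.0006],79],[[0.0,0.04,0.0],[0.0017,0.0,0.0008],79],[[0.0,0.05,0.0],[0.0022,0.0,0.001],79],[[0.0,0.06,0.0],[0.0026,0.0,0.0013],79],[[0.0,0.07,0.0],[0.0031,0.0,0.0015],79],[[0.0,0.08,0.0],[0.0035,0.0,0.0017],79],[[0.0,0.09,0.0],[0.0039,0.0,0.0019],79],[[0.0,0.1,0.0],[0.0044,0.0,0.0021],79]])

```text
time: 19.95
position: [0.5855, -0.002, 0.0755]
tool_rot: [3.084, -0.007, 0.593]
ft_force: [-4.2, 0.6, 0.6]
grip_width: 0.695
```

Run:
```python
from p import *
im=ctrl.get_image("scene")[:,:,::-1]; im=im[130:250,270:420]; cv2.imwrite("pics/sc7.png",cv2.resize(im,None,fx=4.8,fy=4.8,interpolation=cv2.INTER_CUBIC))
t=.0642
A=[.5946,-.002,t,.38]; B=[.5996,-.002,t,.48]
rows(it(A,B,10),79)
```

```text
[[[0.0, 0.01, 0.0], [0.0003, 0.0, 0.0002], 79], [[0.0, 0.02, 0.0], [0.0006, 0.0, 0.0005], 79], [[0.0, 0.03, 0.0], [0.001, 0.0, 0.0007], 79], [[0.0, 0.04, 0.0], [0.0013, 0.0, 0.0009], 79], [[0.0, 0.05, 0.0], [0.0016, 0.0, 0.0012], 79], [[0.0, 0.06, 0.0], [0.0019, 0.0, 0.0014], 79], [[0.0, 0.07, 0.0], [0.0023, 0.0, 0.0016], 79], [[0.0, 0.08, 0.0], [0.0026, 0.0, 0.0019], 79], [[0.0, 0.09, 0.0], [0.0029, 0.0, 0.0021], 79], [[0.0, 0.1, 0.0], [0.0032, 0.0, 0.0023], 79]]
end cmd [ 0.58952819 -0.00204655  0.07479508] [ 3.05033135 -0.00674933  0.74635569]
```

View pics/sc7.png

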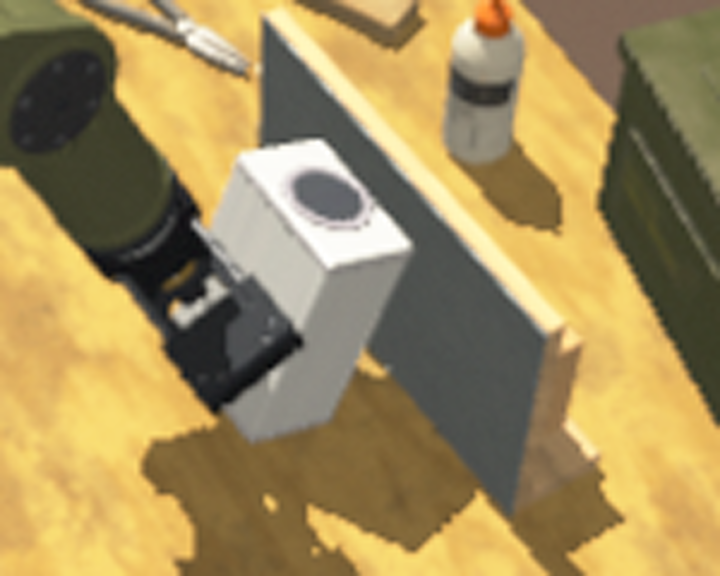

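step_arm(plan=[[[0.0,0.01,0.0],[0.0003,0.0,0.0002],79],[[0.0,0.02,0.0],[0.0006,0.0,0.0005],79],[[0.0,0.03,0.0],[0.001,0.0,0.0007],79],[[0.0,0.04,0.0],[0.0013,0.0,0.0009],79],[[0.0,0.05,0.0],[0.0016,0.0,0.0012],79],[[0.0,0.06,0.0],[0.0019,0.0,0.0014],79],[[0.0,0.07,0.0],[0.0023,0.0,0.0016],79],[[0.0,0.08,0.0],[0.0026,0.0,0.0019],79],[[0.0,0.09,0.0],[0.0029,0.0,0.0021],79],[[0.0,0.1,0.0],[0.0032,0.0,0.0023],79]])

```text
time: 21.25
position: [0.5896, -0.0021, 0.0749]
tool_rot: [3.05, -0.007, 0.748]
ft_force: [-3.8, 0.3, -0.4]
grip_width: 0.69
```

Run:
```python
from p import *
im=ctrl.get_image("scene")[:,:,::-1]; im=im[130:250,270:420]; cv2.imwrite("pics/sc8.png",cv2.resize(im,None,fx=4.8,fy=4.8,interpolation=cv2.INTER_CUBIC))
s=ctrl.get_state();print(s["position"],s["ft_force"],s["time"])
```

```text
[ 0.58955547 -0.00201216  0.07480083] [-3.36186667  0.65632768 -0.52658249] 21.3
```

View pics/sc8.png

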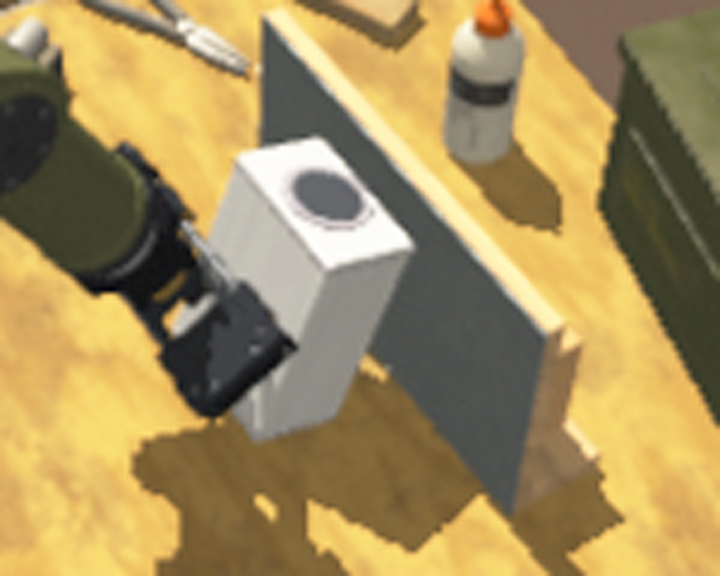

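Run:
```python
from p import *
t=.0642
A=[.5996,-.002,t,.48]; B=[.572,-.002,t,.68]
rows(it(A,B,10),79)
```

```text
[[[0.0, 0.02, 0.0], [-0.0027, 0.0, -0.0011], 79], [[0.0, 0.04, 0.0], [-0.0054, 0.0, -0.0023], 79], [[0.0, 0.06, 0.0], [-0.0081, 0.0, -0.0035], 79], [[0.0, 0.08, 0.0], [-0.0109, 0.0, -0.0047], 79], [[0.0, 0.1, 0.0], [-0.0136, 0.0, -0.0059], 79], [[0.0, 0.12, 0.0], [-0.0163, 0.0, -0.007], 79], [[0.0, 0.14, 0.0], [-0.019, 0.0, -0.0082], 79], [[0.0, 0.16, 0.0], [-0.0217, 0.0001, -0.0093], 79], [[0.0, 0.18, 0.0], [-0.0244, 0.0001, -0.0105], 79], [[0.0, 0.2, 0.0], [-0.0271, 0.0001, -0.0116], 79]]
end cmd [ 0.56013368 -0.00201541  0.07257204] [ 2.96018305 -0.00651534  1.0470112 ]
```

step_arm(plan=[[[0.0,0.02,0.0],[-0.0027,0.0,-0.0011],79],[[0.0,0.04,0.0],[-0.0054,0.0,-0.0023],79],[[0.0,0.06,0.0],[-0.0081,0.0,-0.0035],79],[[0.0,0.08,0.0],[-0.0109,0.0,-0.0047],79],[[0.0,0.1,0.0],[-0.0136,0.0,-0.0059],79],[[0.0,0.12,0.0],[-0.0163,0.0,-0.007],79],[[0.0,0.14,0.0],[-0.019,0.0,-0.0082],79],[[0.0,0.16,0.0],[-0.0217,0.0001,-0.0093],79],[[0.0,0.18,0.0],[-0.0244,0.0001,-0.0105],79],[[0.0,0.2,0.0],[-0.0271,0.0001,-0.0116],79]])

```text
time: 22.55
position: [0.5607, -0.002, 0.0733]
tool_rot: [2.958, -0.006, 1.051]
ft_force: [0.0, -0.2, -0.2]
grip_width: 0.689
```

Run:
```python
from p import *
for n in("scene","top"):
    im=ctrl.get_image(n)[:,:,::-1]; im=im[130:250,270:420]if n=="scene" else im[130:250,240:390]; cv2.imwrite(f"pics/{n}9.png",cv2.resize(im,None,fx=4.8,fy=4.8,interpolation=cv2.INTER_CUBIC))
s=ctrl.get_state();print(s["position"],s["ft_force"],s["time"])
S=ctrl.calibration("scene")
for d in(.03,.035,.04,.045,.05,.055):
    W=b2w(tin(0,.027,-d),.699,-.029,-.004); q=proj(S,W); print(d,((q-[270,130])*4.8).round(0)[[2,3,1,7,6,5,4]].tolist())
```

```text
[ 0.55945222 -0.0020457   0.07217901] [-1.01612194  0.10322612  0.0226927 ] 22.65
0.03 [[197.0, 335.0], [281.0, 445.0], [367.0, 400.0], [288.0, 297.0], [195.0, 183.0], [381.0, 250.0], [286.0, 139.0]]
0.035 [[191.0, 338.0], [275.0, 448.0], [361.0, 403.0], [281.0, 300.0], [189.0, 186.0], [374.0, 253.0], [280.0, 142.0]]
0.04 [[185.0, 341.0], [269.0, 451.0], [355.0, 406.0], [274.0, 304.0], [182.0, 189.0], [368.0, 256.0], [274.0, 145.0]]
0.045 [[179.0, 344.0], [263.0, 455.0], [349.0, 409.0], [268.0, 307.0], [176.0, 192.0], [362.0, 260.0], [267.0, 148.0]]
0.05 [[173.0, 347.0], [257.0, 458.0], [343.0, 412.0], [261.0, 310.0], [169.0, 195.0], [355.0, 263.0], [261.0, 151.0]]
0.055 [[167.0, 350.0], [251.0, 461.0], [337.0, 415.0], [255.0, 314.0], [163.0, 198.0], [349.0, 266.0], [255.0, 154.0]]
```

View pics/scene9.png

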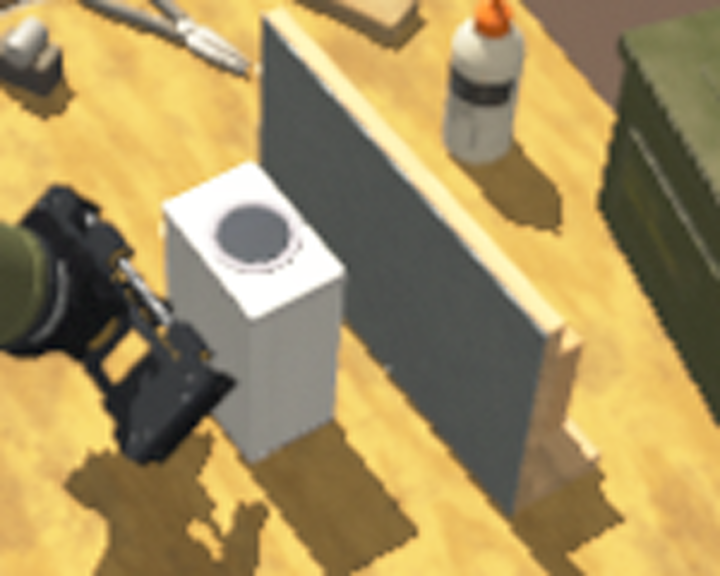

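View pics/top9.png

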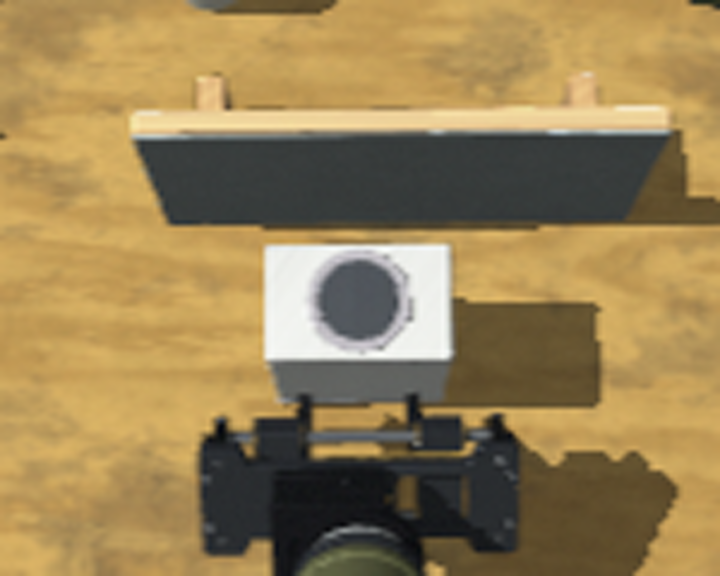

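Run:
```python
from p import *
A=[.572,-.002,.0642,.68]; B=[.564,-.002,.060,.68];C=[.564,-.002,.028,.68];D=[.574,-.002,.028,.68]
rows(it(A,B,2)+it(B,C,4)+it(C,D,4),79)
```

```text
[[[0.0, 0.0, 0.0], [-0.0045, 0.0, -0.0009], 79], [[0.0, 0.0, 0.0], [-0.0089, 0.0, -0.0018], 79], [[0.0, 0.0, 0.0], [-0.0139, 0.0, 0.0044], 79], [[0.0, 0.0, 0.0], [-0.019, 0.0, 0.0106], 79], [[0.0, 0.0, 0.0], [-0.024, 0.0, 0.0169], 79], [[0.0, 0.0, 0.0], [-0.029, 0.0, 0.0231], 79], [[0.0, 0.0, 0.0], [-0.0271, 0.0, 0.0247], 79], [[0.0, 0.0, 0.0], [-0.0251, 0.0, 0.0262], 79], [[0.0, 0.0, 0.0], [-0.0232, 0.0, 0.0278], 79], [[0.0, 0.0, 0.0], [-0.0212, 0.0, 0.0294], 79]]
end cmd [ 0.56213312 -0.00203211  0.03638086] [ 2.96018305 -0.00651534  1.0470112 ]
```

step_arm(plan=[[[0.0,0.0,0.0],[-0.0045,0.0,-0.0009],79],[[0.0,0.0,0.0],[-0.0089,0.0,-0.0018],79],[[0.0,0.0,0.0],[-0.0139,0.0,0.0044],79],[[0.0,0.0,0.0],[-0.019,0.0,0.0106],79],[[0.0,0.0,0.0],[-0.024,0.0,0.0169],79],[[0.0,0.0,0.0],[-0.029,0.0,0.0231],79],[[0.0,0.0,0.0],[-0.0271,0.0,0.0247],79],[[0.0,0.0,0.0],[-0.0251,0.0,0.0262],79],[[0.0,0.0,0.0],[-0.0232,0.0,0.0278],79],[[0.0,0.0,0.0],[-0.0212,0.0,0.0294],79]])

```text
time: 23.9
position: [0.5642, 0.0007, 0.0407]
tool_rot: [2.959, -0.008, 1.034]
ft_force: [-0.4, 0.3, -0.4]
grip_width: 0.693
```

Run:
```python
from p import *
A=[.574,-.002,.028,.68]; B=[.596,-.002,.028,.68]
rows(it(A,B,10),79)
```

```text
[[[0.0, 0.0, 0.0], [0.0017, 0.0, 0.0014], 79], [[0.0, 0.0, 0.0], [0.0034, -0.0001, 0.0027], 79], [[0.0, 0.0, 0.0], [0.0051, -0.0001, 0.0041], 79], [[0.0, 0.0, 0.0], [0.0068, -0.0001, 0.0055], 79], [[0.0, 0.0, 0.0], [0.0085, -0.0001, 0.0069], 79], [[0.0, 0.0, 0.0], [0.0102, -0.0001, 0.0083], 79], [[0.0, 0.0, 0.0], [0.0119, -0.0001, 0.0097], 79], [[0.0, 0.0, 0.0], [0.0136, -0.0001, 0.011], 79], [[0.0, 0.0, 0.0], [0.0154, -0.0001, 0.0124], 79], [[0.0, 0.0, 0.0], [0.0171, -0.0001, 0.0138], 79]]
end cmd [ 0.58410719 -0.00203049  0.03640119] [ 2.96018305 -0.00651534  1.0470112 ]
```

Run:
```python
from bench import ctrl
s=ctrl.get_state();print(s["joint_positions"].round(3) if hasattr(s["joint_positions"],'round') else s["joint_positions"],s["position"],s["qd"])
```

```text
[-0.314 -0.038  0.221  2.448  0.872  0.095 -2.511] [0.56424326 0.00070188 0.04074324] [-8.98293958e-01 -5.48049053e-05  9.14408159e-01  2.71431411e-05
  2.34823779e-01  1.04499235e-03 -2.07393668e-01]
```

Run:
```python
from p import *
json.dump([[0.56213312,-0.00203211,0.03638086],[2.96018305,-0.00651534,1.0470112]],open("cmd.json","w"))
A=[.574,-.002,.029,.68]; B=[.572,-.002,.030,.56]; C=[.578,-.002,.030,.56]
rows(it(A,B,6)+it(B,C,4),79)
```

```text
[[[0.0, -0.02, 0.0], [0.0007, 0.0, -0.0012], 79], [[0.0, -0.04, 0.0], [0.0008, 0.0, -0.0016], 79], [[0.0, -0.06, 0.0], [0.001, 0.0, -0.002], 79], [[0.0, -0.08, 0.0], [0.0011, 0.0, -0.0024], 79], [[0.0, -0.1, 0.0], [0.0012, 0.0, -0.0028], 79], [[0.0, -0.12, 0.0], [0.0014, 0.0, -0.0032], 79], [[0.0, -0.12, 0.0], [0.0025, 0.0, -0.0023], 79], [[0.0, -0.12, 0.0], [0.0037, 0.0, -0.0013], 79], [[0.0, -0.12, 0.0], [0.0049, 0.0, -0.0004], 79], [[0.0, -0.12, 0.0], [0.006, -0.0001, 0.0006], 79]]
end cmd [ 0.56717646 -0.00195398  0.03968671] [ 3.0178811  -0.0066637   0.86769223]
```

step_arm(plan=[[[0.0,-0.02,0.0],[0.0007,0.0,-0.0012],79],[[0.0,-0.04,0.0],[0.0008,0.0,-0.0016],79],[[0.0,-0.06,0.0],[0.001,0.0,-0.002],79],[[0.0,-0.08,0.0],[0.0011,0.0,-0.0024],79],[[0.0,-0.1,0.0],[0.0012,0.0,-0.0028],79],[[0.0,-0.12,0.0],[0.0014,0.0,-0.0032],79],[[0.0,-0.12,0.0],[0.0025,0.0,-0.0023],79],[[0.0,-0.12,0.0],[0.0037,0.0,-0.0013],79],[[0.0,-0.12,0.0],[0.0049,0.0,-0.0004],79],[[0.0,-0.12,0.0],[0.006,-0.0001,0.0006],79]])

```text
time: 25.15
position: [0.5689, 0.0003, 0.0438]
tool_rot: [3.016, -0.011, 0.854]
ft_force: [-1.7, 0.3, -0.4]
grip_width: 0.691
```

Run:
```python
from p import *
s=ctrl.get_state();print(np.round(s["joint_positions"],3),s["position"],s["tool_rot"],np.round(s["qd"],3))
```

```text
[-0.455 -0.017  0.375  2.345  0.213  0.268 -1.846] [5.68886530e-01 2.57429691e-04 4.38000567e-02] [ 3.01582721 -0.010578    0.85375867] [-0.002  0.031  0.008 -0.026 -0.038 -0.003  0.035]
```

Run:
```python
from p import *
s=ctrl.get_state()
json.dump([list(s["position"]),list(s["tool_rot"])],open("cmd.json","w"))
A=[.5797,.0,.034,.55]; B=[.5857,-.002,.030,.56]; C=[.602,-.002,.030,.56]
rows(it(A,B,3)+it(B,C,7),79)
```

```text
[[[0.007, 0.002, -0.001], [0.0011, 0.0009, 0.0022], 79], [[0.007, 0.005, -0.001], [0.002, 0.0015, 0.0044], 79], [[0.007, 0.008, -0.001], [0.003, 0.0022, 0.0066], 79], [[0.007, 0.008, -0.001], [0.005, 0.0022, 0.0078], 79], [[0.007, 0.008, -0.001], [0.0069, 0.0021, 0.0091], 79], [[0.007, 0.008, -0.001], [0.0089, 0.0021, 0.0103], 79], [[0.007, 0.008, -0.001], [0.0109, 0.0021, 0.0115], 79], [[0.007, 0.008, -0.001], [0.0129, 0.0021, 0.0127], 79], [[0.007, 0.008, -0.001], [0.0149, 0.0021, 0.0139], 79], [[0.007, 0.008, -0.001], [0.0169, 0.002, 0.0152], 79]]
end cmd [ 0.5912284  -0.00195263  0.03972496] [ 3.01858021 -0.00604884  0.86761338]
```

step_arm(plan=[[[0.007,0.002,-0.001],[0.0011,0.0009,0.0022],79],[[0.007,0.005,-0.001],[0.002,0.0015,0.0044],79],[[0.007,0.008,-0.001],[0.003,0.0022,0.0066],79],[[0.007,0.008,-0.001],[0.005,0.0022,0.0078],79],[[0.007,0.008,-0.001],[0.0069,0.0021,0.0091],79],[[0.007,0.008,-0.001],[0.0089,0.0021,0.0103],79],[[0.007,0.008,-0.001],[0.0109,0.0021,0.0115],79],[[0.007,0.008,-0.001],[0.0129,0.0021,0.0127],79],[[0.007,0.008,-0.001],[0.0149,0.0021,0.0139],79],[[0.007,0.008,-0.001],[0.0169,0.002,0.0152],79]])

```text
time: 26.4
position: [0.5918, -0.0018, 0.0402]
tool_rot: [3.018, -0.006, 0.869]
ft_force: [-0.8, 1.1, -0.7]
grip_width: 0.688
```

Run:
```python
from p import *
for n in("scene","top"):
    im=ctrl.get_image(n)[:,:,::-1]; im=im[130:250,270:420]if n=="scene" else im[130:250,240:390]; cv2.imwrite(f"pics/{n}10.png",cv2.resize(im,None,fx=4.8,fy=4.8,interpolation=cv2.INTER_CUBIC))
s=ctrl.get_state();print(s["position"],s["ft_force"],s["time"])
A=[.602,-.002,.030,.56]; C=[.614,-.002,.030,.56]
rows(it(A,C,10),79)
```

```text
[ 0.5921424  -0.00179488  0.0404497 ] [-0.36818222 -0.94711487 -1.33641647] 26.5
[[[0.0, 0.0, 0.0], [0.001, 0.0, 0.0006], 79], [[0.0, 0.0, 0.0], [0.002, 0.0, 0.0012], 79], [[0.0, 0.0, 0.0], [0.003, 0.0, 0.0019], 79], [[0.0, 0.0, 0.0], [0.004, 0.0, 0.0025], 79], [[0.0, 0.0, 0.0], [0.005, 0.0, 0.0031], 79], [[0.0, 0.0, 0.0], [0.0061, 0.0, 0.0038], 79], [[0.0, 0.0, 0.0], [0.0071, 0.0, 0.0044], 79], [[0.0, 0.0, 0.0], [0.0081, 0.0, 0.0051], 79], [[0.0, 0.0, 0.0], [0.0091, 0.0, 0.0057], 79], [[0.0, 0.0, 0.0], [0.0101, 0.0, 0.0063], 79]]
end cmd [ 0.60313207 -0.00199931  0.03974937] [ 3.01858021 -0.00604884  0.86761338]
```

View pics/scene10.png

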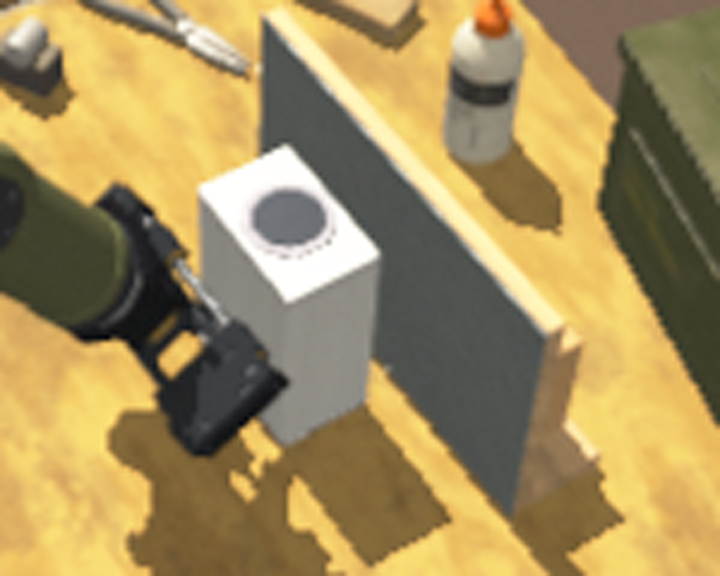

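View pics/top10.png

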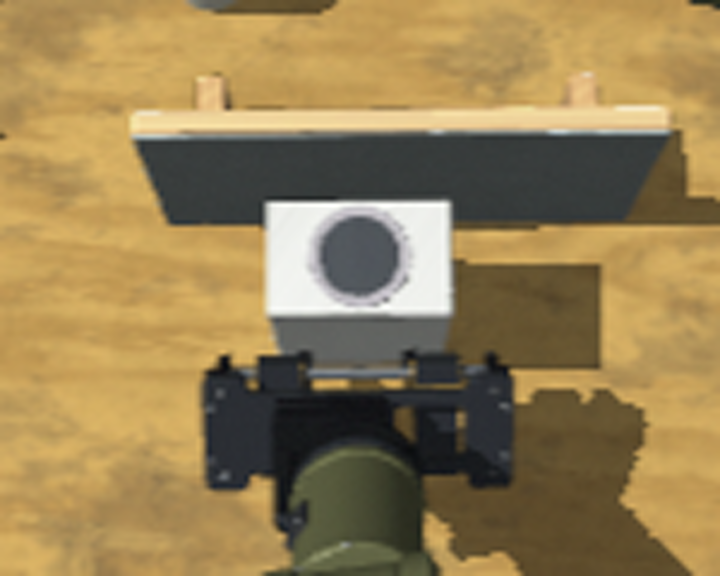

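step_arm(plan=[[[0.0,0.0,0.0],[0.001,0.0,0.0006],79],[[0.0,0.0,0.0],[0.002,0.0,0.0012],79],[[0.0,0.0,0.0],[0.003,0.0,0.0019],79],[[0.0,0.0,0.0],[0.004,0.0,0.0025],79],[[0.0,0.0,0.0],[0.005,0.0,0.0031],79],[[0.0,0.0,0.0],[0.0061,0.0,0.0038],79],[[0.0,0.0,0.0],[0.0071,0.0,0.0044],79],[[0.0,0.0,0.0],[0.0081,0.0,0.0051],79],[[0.0,0.0,0.0],[0.0091,0.0,0.0057],79],[[0.0,0.0,0.0],[0.0101,0.0,0.0063],79]])

```text
time: 27.75
position: [0.6037, -0.0018, 0.0403]
tool_rot: [3.018, -0.006, 0.869]
ft_force: [-2.3, 0.9, 0.2]
grip_width: 0.691
```

Run:
```python
from p import *
A=[.614,-.002,.030,.56]; C=[.622,-.002,.030,.56]
rows(it(A,C,10),79)
```

```text
[[[0.0, 0.0, 0.0], [0.0007, 0.0, 0.0005], 79], [[0.0, 0.0, 0.0], [0.0014, 0.0, 0.0009], 79], [[0.0, 0.0, 0.0], [0.0021, 0.0, 0.0013], 79], [[0.0, 0.0, 0.0], [0.0027, 0.0, 0.0017], 79], [[0.0, 0.0, 0.0], [0.0034, 0.0, 0.0022], 79], [[0.0, 0.0, 0.0], [0.0041, 0.0, 0.0026], 79], [[0.0, 0.0, 0.0], [0.0048, 0.0, 0.003], 79], [[0.0, 0.0, 0.0], [0.0055, 0.0, 0.0034], 79], [[0.0, 0.0, 0.0], [0.0061, 0.0, 0.0039], 79], [[0.0, 0.0, 0.0], [0.0068, 0.0, 0.0043], 79]]
end cmd [ 0.61117743 -0.00203085  0.0397163 ] [ 3.01858021 -0.00604884  0.86761338]
```

step_arm(plan=[[[0.0,0.0,0.0],[0.0007,0.0,0.0005],79],[[0.0,0.0,0.0],[0.0014,0.0,0.0009],79],[[0.0,0.0,0.0],[0.0021,0.0,0.0013],79],[[0.0,0.0,0.0],[0.0027,0.0,0.0017],79],[[0.0,0.0,0.0],[0.0034,0.0,0.0022],79],[[0.0,0.0,0.0],[0.0041,0.0,0.0026],79],[[0.0,0.0,0.0],[0.0048,0.0,0.003],79],[[0.0,0.0,0.0],[0.0055,0.0,0.0034],79],[[0.0,0.0,0.0],[0.0061,0.0,0.0039],79],[[0.0,0.0,0.0],[0.0068,0.0,0.0043],79]])

```text
time: 29.0
position: [0.6117, -0.0019, 0.0402]
tool_rot: [3.018, -0.006, 0.869]
ft_force: [-1.8, 0.4, 0.6]
grip_width: 0.691
```

Run:
```python
from p import *
im=ctrl.get_image("scene")[:,:,::-1][130:250,270:420]; cv2.imwrite(f"pics/scene11.png",cv2.resize(im,None,fx=4.8,fy=4.8,interpolation=cv2.INTER_CUBIC))
s=ctrl.get_state();print(s["position"],s["ft_force"],s["time"])
S=ctrl.calibration("scene")
for d in(0,.005,.01,.015):
    W=b2w(tin(0,.027,-d),.699,-.029,-.004); q=proj(S,W); print(d,((q-[270,130])*4.8).round(0)[[2,3,1,7,6,5,4]].tolist())
A=[.622,-.002,.030,.56]; C=[.626,-.002,.030,.56]
rows(it(A,C,10),79)
```

```text
[ 0.61176081 -0.00185367  0.04024222] [-2.1642214   0.70707511  0.05251311] 29.05
0 [[232.0, 318.0], [317.0, 426.0], [401.0, 381.0], [327.0, 277.0], [233.0, 165.0], [419.0, 231.0], [323.0, 122.0]]
0.005 [[226.0, 321.0], [311.0, 429.0], [396.0, 385.0], [320.0, 281.0], [227.0, 168.0], [413.0, 234.0], [317.0, 125.0]]
0.01 [[220.0, 323.0], [305.0, 432.0], [390.0, 388.0], [314.0, 284.0], [221.0, 171.0], [406.0, 237.0], [311.0, 127.0]]
0.015 [[214.0, 326.0], [299.0, 435.0], [384.0, 391.0], [307.0, 287.0], [214.0, 174.0], [400.0, 240.0], [305.0, 130.0]]
[[[0.0, 0.0, 0.0], [0.0003, 0.0, 0.0002], 79], [[0.0, 0.0, 0.0], [0.0007, 0.0, 0.0004], 79], [[0.0, 0.0, 0.0], [0.001, 0.0, 0.0006], 79], [[0.0, 0.0, 0.0], [0.0014, 0.0, 0.0008], 79], [[0.0, 0.0, 0.0], [0.0017, 0.0, 0.001], 79], [[0.0, 0.0, 0.0], [0.002, 0.0, 0.0013], 79], [[0.0, 0.0, 0.0], [0.0024, 0.0, 0.0015], 79], [[0.0, 0.0, 0.0], [0.0027, 0.0, 0.0017], 79], [[0.0, 0.0, 0.0], [0.0031, 0.0, 0.0019], 79], [[0.0, 0.0, 0.0], [0.0034, 0.0, 0.0021], 79]]
end cmd [ 0.61517357 -0.00204653  0.03974214] [ 3.01858021 -0.00604884  0.86761338]
```

View pics/scene11.png

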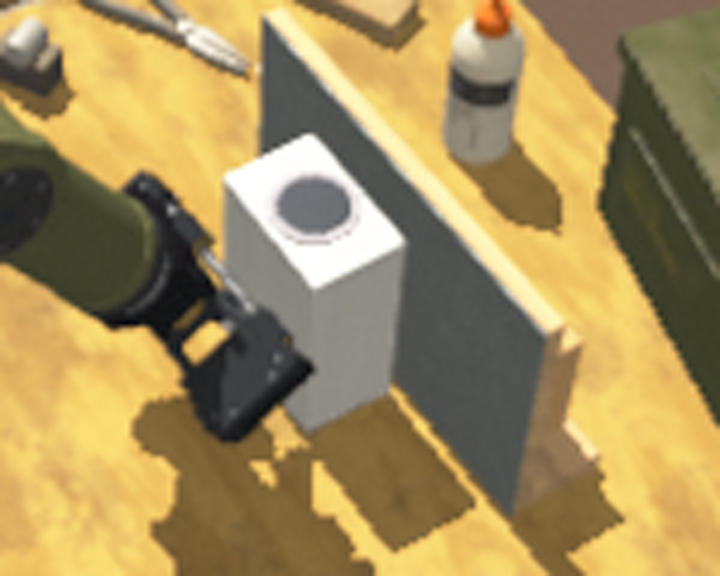

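step_arm(plan=[[[0.0,0.0,0.0],[0.0003,0.0,0.0002],79],[[0.0,0.0,0.0],[0.0007,0.0,0.0004],79],[[0.0,0.0,0.0],[0.001,0.0,0.0006],79],[[0.0,0.0,0.0],[0.0014,0.0,0.0008],79],[[0.0,0.0,0.0],[0.0017,0.0,0.001],79],[[0.0,0.0,0.0],[0.002,0.0,0.0013],79],[[0.0,0.0,0.0],[0.0024,0.0,0.0015],79],[[0.0,0.0,0.0],[0.0027,0.0,0.0017],79],[[0.0,0.0,0.0],[0.0031,0.0,0.0019],79],[[0.0,0.0,0.0],[0.0034,0.0,0.0021],79]])

```text
time: 30.3
position: [0.6156, -0.0019, 0.0403]
tool_rot: [3.018, -0.006, 0.869]
ft_force: [-1.8, 0.8, 0.1]
grip_width: 0.691
```

Run:
```python
from p import *
A=[.626,-.002,.030,.56]; C=[.6295,-.002,.030,.56]
rows(it(A,C,10),79)
```

```text
[[[0.0, 0.0, 0.0], [0.0003, 0.0, 0.0002], 79], [[0.0, 0.0, 0.0], [0.0006, 0.0, 0.0004], 79], [[0.0, 0.0, 0.0], [0.0009, -0.0001, 0.0006], 79], [[0.0, 0.0, 0.0], [0.0012, -0.0001, 0.0007], 79], [[0.0, 0.0, 0.0], [0.0015, -0.0001, 0.0009], 79], [[0.0, 0.0, 0.0], [0.0018, -0.0001, 0.0011], 79], [[0.0, 0.0, 0.0], [0.0021, -0.0001, 0.0013], 79], [[0.0, 0.0, 0.0], [0.0024, -0.0001, 0.0015], 79], [[0.0, 0.0, 0.0], [0.0027, -0.0001, 0.0017], 79], [[0.0, 0.0, 0.0], [0.003, -0.0001, 0.0019], 79]]
end cmd [ 0.61872495 -0.00196045  0.03972509] [ 3.01858021 -0.00604884  0.86761338]
```

step_arm(plan=[[[0.0,0.0,0.0],[0.0003,0.0,0.0002],79],[[0.0,0.0,0.0],[0.0006,0.0,0.0004],79],[[0.0,0.0,0.0],[0.0009,-0.0001,0.0006],79],[[0.0,0.0,0.0],[0.0012,-0.0001,0.0007],79],[[0.0,0.0,0.0],[0.0015,-0.0001,0.0009],79],[[0.0,0.0,0.0],[0.0018,-0.0001,0.0011],79],[[0.0,0.0,0.0],[0.0021,-0.0001,0.0013],79],[[0.0,0.0,0.0],[0.0024,-0.0001,0.0015],79],[[0.0,0.0,0.0],[0.0027,-0.0001,0.0017],79],[[0.0,0.0,0.0],[0.003,-0.0001,0.0019],79]])

```text
time: 31.55
position: [0.6192, -0.0018, 0.0402]
tool_rot: [3.018, -0.006, 0.869]
ft_force: [-2.5, 1.2, 0.8]
grip_width: 0.69
```

Run:
```python
from p import *
A=[.6295,-.002,.030,.56]; C=[.632,-.002,.030,.56]
rows(it(A,C,10),79)
```

```text
[[[0.0, 0.0, 0.0], [0.0002, 0.0, 0.0001], 79], [[0.0, 0.0, 0.0], [0.0004, 0.0, 0.0002], 79], [[0.0, 0.0, 0.0], [0.0006, 0.0, 0.0004], 79], [[0.0, 0.0, 0.0], [0.0008, 0.0, 0.0005], 79], [[0.0, 0.0, 0.0], [0.001, 0.0, 0.0006], 79], [[0.0, 0.0, 0.0], [0.0012, 0.0, 0.0008], 79], [[0.0, 0.0, 0.0], [0.0014, 0.0, 0.0009], 79], [[0.0, 0.0, 0.0], [0.0017, 0.0, 0.001], 79], [[0.0, 0.0, 0.0], [0.0019, 0.0, 0.0012], 79], [[0.0, 0.0, 0.0], [0.0021, 0.0, 0.0013], 79]]
end cmd [ 0.62119471 -0.00197014  0.03973855] [ 3.01858021 -0.00604884  0.86761338]
```

step_arm(plan=[[[0.0,0.0,0.0],[0.0002,0.0,0.0001],79],[[0.0,0.0,0.0],[0.0004,0.0,0.0002],79],[[0.0,0.0,0.0],[0.0006,0.0,0.0004],79],[[0.0,0.0,0.0],[0.0008,0.0,0.0005],79],[[0.0,0.0,0.0],[0.001,0.0,0.0006],79],[[0.0,0.0,0.0],[0.0012,0.0,0.0008],79],[[0.0,0.0,0.0],[0.0014,0.0,0.0009],79],[[0.0,0.0,0.0],[0.0017,0.0,0.001],79],[[0.0,0.0,0.0],[0.0019,0.0,0.0012],79],[[0.0,0.0,0.0],[0.0021,0.0,0.0013],79]])

```text
time: 32.8
position: [0.6202, -0.0018, 0.0392]
tool_rot: [3.02, -0.006, 0.865]
ft_force: [-8.5, 0.6, 4.4]
grip_width: 0.689
```

Run:
```python
from p import *
A=[.632,-.002,.030,.56]; C=[.6345,-.002,.030,.56]
rows(it(A,C,10),79)
```

```text
[[[0.0, 0.0, 0.0], [0.0002, 0.0, 0.0001], 79], [[0.0, 0.0, 0.0], [0.0004, 0.0, 0.0003], 79], [[0.0, 0.0, 0.0], [0.0006, 0.0, 0.0004], 79], [[0.0, 0.0, 0.0], [0.0008, 0.0, 0.0005], 79], [[0.0, 0.0, 0.0], [0.001, 0.0, 0.0007], 79], [[0.0, 0.0, 0.0], [0.0013, 0.0, 0.0008], 79], [[0.0, 0.0, 0.0], [0.0015, 0.0, 0.0009], 79], [[0.0, 0.0, 0.0], [0.0017, 0.0, 0.0011], 79], [[0.0, 0.0, 0.0], [0.0019, 0.0, 0.0012], 79], [[0.0, 0.0, 0.0], [0.0021, 0.0, 0.0013], 79]]
end cmd [ 0.62366447 -0.00197983  0.03975202] [ 3.01858021 -0.00604884  0.86761338]
```

step_arm(plan=[[[0,0,0],[0.0002,0,0.0001],79],[[0,0,0],[0.0004,0,0.0002],79],[[0,0,0],[0.0006,0,0.0003],79],[[0,0,0],[0.0007,0,0.0004],79],[[0,0,0],[0.0007,0,0.0004],79],[[0,0,0],[0.0007,0,0.0004],79],[[0,0,0],[0.0007,0,0.0004],79],[[0,0,0],[0.0007,0,0.0004],79],[[0,0,0],[0.0007,0,0.0004],79],[[0,0,0],[0.0007,0,0.0004],79]])

```text
time: 34.05
position: [0.6203, -0.0018, 0.0387]
tool_rot: [3.02, -0.006, 0.862]
ft_force: [-10.1, 0.1, 4.2]
grip_width: 0.689
```

Run:
```python
from p import *
for n in("scene","top"):
    im=ctrl.get_image(n)[:,:,::-1]; im=im[130:250,270:420]if n=="scene" else im[130:250,240:390]; cv2.imwrite(f"pics/{n}12.png",cv2.resize(im,None,fx=4.8,fy=4.8,interpolation=cv2.INTER_CUBIC))
    s=ctrl.get_state();print(s["position"],s["ft_force"],s["time"])
```

```text
[ 0.62026803 -0.0018456   0.0387446 ] [-10.12178077   0.87910674   4.55748134] 34.1
[ 0.62027278 -0.00183615  0.03873985] [-9.96225432  0.32779836  4.47959599] 34.15
```

View pics/scene12.png

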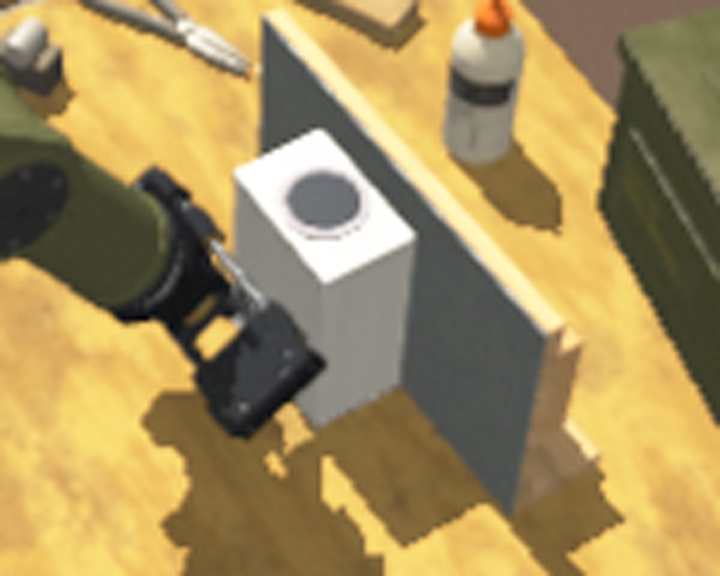

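View pics/top12.png

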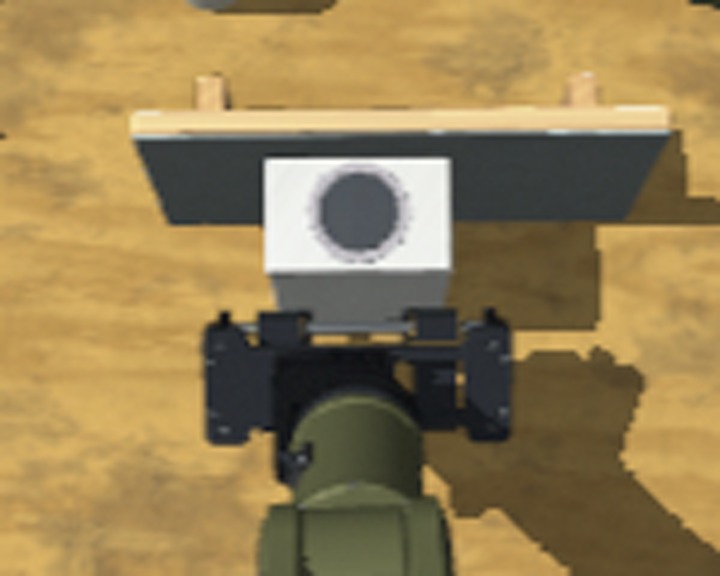

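step_arm(plan=[[[0,0,0],[0.0003,0,-0.0001],79],[[0,0,0],[0.0006,0,-0.0001],79],[[0,0,0],[0.0009,0,-0.0002],79],[[0,0,0],[0.0012,0,-0.0003],79],[[0,0,0],[0.0014,0,-0.0003],79],[[0,0,0],[0.0014,0,-0.0003],79],[[0,0,0],[0.0014,0,-0.0003],79],[[0,0,0],[0.0014,0,-0.0003],79],[[0,0,0],[0.0014,0,-0.0003],79],[[0,0,0],[0.0014,0,-0.0003],79]])

```text
time: 35.4
position: [0.6203, -0.0019, 0.0388]
tool_rot: [3.021, -0.006, 0.859]
ft_force: [-10.5, 1.0, 3.6]
grip_width: 0.694
```

step_arm(plan=[[[0,0,0],[0.0004,0,0],79],[[0,0,0],[0.0008,0,0],79],[[0,0,0],[0.0012,0,0.0001],79],[[0,0,0],[0.0015,0,0.0001],79],[[0,0,0],[0.0017,0,0.0001],79],[[0,0,0],[0.0017,0,0.0001],79],[[0,0,0],[0.0017,0,0.0001],79],[[0,0,0],[0.0017,0,0.0001],79],[[0,0,0],[0.0017,0,0.0001],79],[[0,0,0],[0.0017,0,0.0001],79]])

```text
time: 36.65
position: [0.6205, -0.0018, 0.0388]
tool_rot: [3.022, -0.006, 0.855]
ft_force: [-14.6, 1.2, 5.4]
grip_width: 0.693
```

Run:
```python
from p import *
s=ctrl.get_state(); R=Ro.from_rotvec(s["tool_rot"]); p0=np.array(s["position"])
out=[]
for dx,dz in((-2,0),(-4,0),(-7,0),(-12,0),(-20,0),(-35,0),(-50,5),(-60,20),(-60,35),(-60,50)):
    out.append([[0,0,0],[round(v,4) for v in R.inv().apply(np.array([dx,0,dz])/1000)],79])
print(out)
```

```text
[[[0, 0, 0], [np.float64(-0.0017), np.float64(0.0), np.float64(-0.001)], 79], [[0, 0, 0], [np.float64(-0.0034), np.float64(0.0), np.float64(-0.0021)], 79], [[0, 0, 0], [np.float64(-0.006), np.float64(0.0), np.float64(-0.0037)], 79], [[0, 0, 0], [np.float64(-0.0102), np.float64(0.0), np.float64(-0.0063)], 79], [[0, 0, 0], [np.float64(-0.017), np.float64(0.0001), np.float64(-0.0105)], 79], [[0, 0, 0], [np.float64(-0.0298), np.float64(0.0001), np.float64(-0.0183)], 79], [[0, 0, 0], [np.float64(-0.04), np.float64(0.0002), np.float64(-0.0304)], 79], [[0, 0, 0], [np.float64(-0.0406), np.float64(0.0002), np.float64(-0.0485)], 79], [[0, 0, 0], [np.float64(-0.0328), np.float64(0.0002), np.float64(-0.0612)], 79], [[0, 0, 0], [np.float64(-0.0249), np.float64(0.0002), np.float64(-0.074)], 79]]
```

step_arm(plan=[[[0,0,0],[-0.0017,0,-0.001],79],[[0,0,0],[-0.0034,0,-0.0021],79],[[0,0,0],[-0.006,0,-0.0037],79],[[0,0,0],[-0.0102,0,-0.0063],79],[[0,0,0],[-0.017,0,-0.0105],79],[[0,0,0],[-0.0298,0,-0.0183],79],[[0,0,0],[-0.038,0,-0.024],79],[[0,0,0],[-0.042,0,-0.027],79],[[0,0,0],[-0.042,0,-0.027],79],[[0,0,0],[-0.042,0,-0.027],79]])

```text
time: 37.9
position: [0.5756, -0.0016, 0.043]
tool_rot: [3.018, -0.006, 0.87]
ft_force: [-0.1, 0.4, 0.1]
grip_width: 0.689
```

Run:
```python
from p import *
for n in("scene","top"):
    im=ctrl.get_image(n)[:,:,::-1]; cv2.imwrite(f"pics/{n}13f.png",im); im=im[130:250,270:420]if n=="scene" else im[130:250,240:390]; cv2.imwrite(f"pics/{n}13.png",cv2.resize(im,None,fx=4.8,fy=4.8,interpolation=cv2.INTER_CUBIC))
    for l in("tape","reel","case"):
        a=cv2.imread(f"pics/{n}0.png").astype(int); b=cv2.imread(f"pics/{n}13f.png").astype(int)
        m=np.load(f"{n}_{l}.npy"); print(n,l,abs(a-b)[m].mean())
s=ctrl.get_state();print(s["position"],s["ft_force"],s["time"])
```

```text
scene tape 6.613953488372093
scene reel 4.1637010676156585
scene case 65.01330203442879
top tape 7.41740674955595
top reel 7.393665158371041
top case 7.281303602058319
[ 0.57544129 -0.00168552  0.04279835] [-0.36180722 -0.14131016 -0.39201627] 38.0
```

View pics/scene13.png

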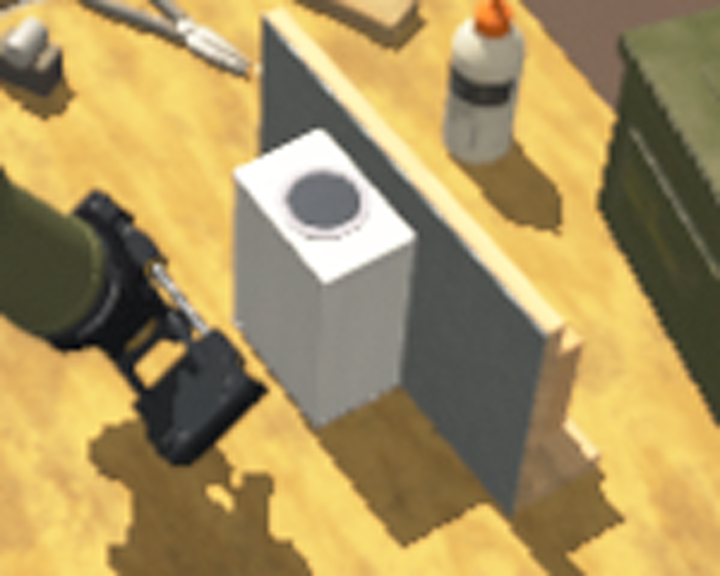

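View pics/top13.png

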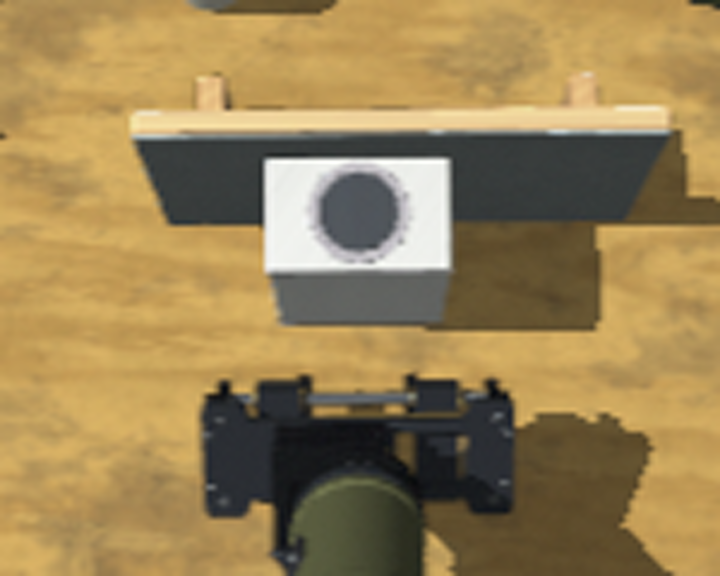

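```bash
python3 -c "
from bench import ctrl
print(ctrl.close_job())"
```

```text
the job is handed in; nothing more can be done
None
```

The tin now stands upright on its base with its back flush and square on the backboard. I handed the job in at about 38 s of the 54 s allowed; no verdict was reported.

- **Righting:** I pushed the foot forward with the tin's top sliding up the board. I couldn't measure the board force directly. On the first pass I estimated it at only about 1.7–2 N. To be safe on step 1, I then pushed a little higher up the front face at a lean of about 0.48 rad, which brought the estimate to 2.5–3 N. Past the balance point I lowered the tin onto its base by drawing the fingers back.
- **A hitch:** when I tilted the gripper for the slide, two joints came up against their range limits. That put the gripper about 4 mm off its commanded position, so I reduced the tilt and carried on. The tin was not affected.
- **Sliding and pressing home:** the slide took about 2 N. I then pressed with a measured 8.5–10.5 N for over 2 s and 14.6 N for just under 1 s. That was above the 10 N you asked for, because table friction takes up part of the push. I put the force on the board at roughly 6–14 N, under your 15 N limit, but that is also an estimate.

**Last checks:** with the gripper about 45 mm clear and reading no force, the tin looked the same in both camera views as when it was pressed. The tape, reel and case look unmoved in the top view. In the scene view the case area differs from the start picture; I took this to be the arm in front of it but did not check it separately.

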